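# Ready the imaging chamber: swap target for lenses, shut the hood, index the filter wheel

### The arm

A 6-joint arm with a two-finger parallel gripper is mounted at the origin on the work surface. World frame = base frame: x ahead of the robot, y to its left, z up, the work surface at z = 0. Lengths are in mm, angles in rad, forces in N, time in s.
With the tool pointing down it reaches from about 300 to 775 mm from the base axis. Payload 14.6 kg.
Tool frame: the origin (TCP) lies midway between the tips of the shut fingers; the grasp point (between the pads) lies grasp_offset behind it (grasp_offset is the distance from the TCP to the grasp point, in mm); z points along the fingers, y is the line along which they close (so a half turn about z gives the same grasp; the last joint's range is limited). The gripper opens to 94 mm and grips with 3 to 60 N. Pads are 16 mm wide; open, the fingers measure 119 mm over their backs; the gripper's body (75 mm by 177 mm) begins 78 mm behind the grasp point.
Start: joints at [1.09, 0.3, 1.521, -0, 1.321, -0.067], TCP at [221.147, 503.571, 205.446] pointing down, gripper open.
Joint ranges: [-3.03, 3.03], [-0.79, 2.21], [0.23, 2.52], [-1.04, 4.18], [0, 3.07], [-2.55, 2.55]. Speed limits (rad/s): [2.22, 2.22, 2.57, 3.14, 3.14, 3.14].

### API

Orientations are given as [roll, pitch, yaw] about the fixed x, y, z axes, in that order (R = Rz(yaw) Ry(pitch) Rx(roll)).
In Python, from cell import * gives the robot as it stands. The module is installed in compiled form; this text tells all that it offers.
- The arm moves only by the shell command python3 -m jog 'ROWS' [FORCE]. ROWS is JSON, a list of rows, each a list of 3 entries, a list of its own where there are three numbers: the finger opening in mm, from 0 to 94, then the shift along the tool's x, y, z in units of 50 mm (1.0 is 50 mm), then the turn about the tool's z in units of 180 degrees (1.0 is 180 degrees). In form: [[fingers, [dx, dy, dz], twist], ...]. A call has 1 to 20 rows; each row shifts and turns the commanded pose from where the row before left it, along the tool's axes as they then stand; what a row does not reach is not made up. A row lasts 1/10 s, in which the tool goes at most 50 mm and 8.59 degrees, less where a joint would pass 70% of its speed; a pose out of reach is approached as far as the arm can. A call with a number of a shift or a turn outside -1 to 1 is refused whole. A call with a gripper value outside its range is refused whole. The fingers move at their own pace and stop on an object; FORCE is the grip in N (left out, the last holds). Time passes only in rows, so rows that do not move let the fingers close. It gives the time, the measured TCP pose, the force, the opening and the grip force at its end, in the units of the state.
- read_state(): the state, without advancing time (a new reading comes with each control period).
- camera(name): name is "scene" or "top" or "wrist"; returns the picture (400x640x3 uint8, red, green, blue); there is no depth.
- calibration(name): a dict with "mtx" (3x3 intrinsics, pixels), "cam_to_world" (4x4, takes a point from camera to world coordinates); the wrist camera has in their place "hand_eye" (4x4, takes a point from camera to tool coordinates, whose origin is the TCP and whose axes are the flange's). Camera axes: x right, y down, z forward; pixel columns grow to the right and rows downward; lengths in mm; the calibration is good to about 2 mm. The wrist camera is an equidistant fisheye: a pixel r from the principal point sees the ray r / f radians off the axis. A picture is of the moment at which its call begins: read the wrist's pose just before it. calibration takes no time and is no camera call.
- sign_off(): hands the job in; it is judged then, once.
Trained networks look in the newest picture that a camera, given by its name, has taken for a name from the list of things; names that differ only in an ending like _2 or _b are one class to them, and where a whole thing is asked for, a point or a joint stands for the part that bears it (a point fixed in the world has none). Each returns a list of dicts, best first, with "conf" (0 to 1); they miss things now and then, are a little off and sometimes report something else, mostly with a low value. They report only what shows in the picture. A call takes as long as a camera call. They do not tell look-alikes from the thing itself.
- regions_of(camera, query): "pixels" (400x640 bool, what is visible of it) and "rect" ([centre column, centre row, width, height] in pixels, round what is visible of it).
The state is a dict: "clock": time; "joints": joint angles; "qd": joint speeds; "effort": joint torques, N m; "eef_pos": TCP position; "eef_rot": TCP orientation; "wrist_force": force on the tool from outside, world axes, zero at the start; "moment": the same for the moment, N m; "finger_gap": finger opening in mm; "finger_force": force on a finger pad.
Only numpy, scipy, OpenCV 4.12 (cv2) and the standard library are available. Lean on these libraries where they do the work, as an engineer would, in place of code of your own. Each camera call takes 0.05 s, during which the arm holds its last target. There are 200 camera calls.

### The job

Get the imaging chamber ready for a run: lift its hood all the way to the stop, move the white reference target out of the chamber into the blue tray, stand every loose lens upright in the chamber, and then lower the hood gently until it is fully shut. Also turn the filter wheel until the white mark on its rim, now hidden at the bottom, is at the very top. Leave the other things on the bench where they are.

Things in the scene. Friction and masses are not known exactly. Their poses are not given: they have to be found in the camera images.
- chamber: Fixed dark grey open-topped box with a hinged lid (the hood), outside 160 (x) by 310 (y) by 80 mm high, walls and floor 5 mm. Origin at the centre of its underside, z up; the hood's hinge runs along y on the far (+x) upper edge, its handle is on the -x side. Inner floor 150 by 300 mm: room for four lenses in a row along y, 75 mm apart.
- hood (a joint): Hinge angle of the chamber's hood, rad: 0 fully shut, 1.7 fully open on its stop (just past upright). A friction hinge: the hood stays at whatever angle it is left; about 3 N at the handle moves it. The hood is a 160 by 310 by 8 mm grey plate, 0.25 kg.
- hood_bar (a point): Middle of the hood's orange handle: a round bar 12 mm thick, 120 mm long, parallel to the hinge, on two end arms in the hood's plane, 45 mm beyond the hood's front edge (39 mm free gap), 205 mm from the hinge line and 8 mm above the hood's underside. Can be pinched from above at any hood angle. 89 mm above the bench when shut, 283 mm when open. Axes: the hood's (y along the bar).
- hood_hinge (a point): Middle of the hood's hinge line, level with the hood's underside, 80.5 mm above the bench. Its y axis is the hinge line.
- wheel_mount: Fixed stand of the filter wheel: aluminium foot 150 (x) by 170 (y) by 12 mm, a black post holder with steel post on the -x side (127 mm high, 41 to 69 mm from the wheel's middle plane), and a black shroud round the lower part of the wheel, 85 mm high, 42 mm (x) by 164 mm (y). Origin under the wheel's middle at bench level, z up, x along the axle.
- wheel (a joint): Angle of the filter wheel about its axle (the x axis of wheel_mount), rad, unlimited turns: 0 (or any whole turn) means the white mark is exactly at the top; a positive angle moves the mark from the top towards -y of wheel_mount. Turns with slight friction (about 0.06 N m) and stays where it is left, no detents.
- wheel_mark (a point): The one white mark on the filter wheel's rim, 70 mm from the axle: a stripe 12 mm wide across the rim and 24 mm down both faces. Site z axis points from axle to mark. The wheel: an upright flat-faced black disc, diameter 140 mm, 20 mm thick, with six coloured filters. Its rim can be pinched from above across its thickness, clear of everything above the shroud.
- wheel_axle (a point): Centre of the filter wheel on its axle, 115 mm above the bench.
- target: White reference target, 0.2 kg: black base plate 56 (x) by 76 (y) by 18 mm with a white tile, and on it a white upright grip rib 18 mm thick (x), 50 mm long (y), its top 56 mm above the underside. Origin at the centre of its underside. Starts lying in the chamber.
- tray: Fixed shallow blue tray, 150 (x) by 140 (y) by 20 mm high, walls and floor 4 mm. Origin at the centre of its underside. The reference target belongs here.
- lens1: A loose camera lens standing upright on the bench: black cylinder of diameter 46 mm, 62 mm high, 0.22 kg, with silver rings and a dark blue glass top. Origin at the centre of its underside, z up along its axis. Two to four lenses are present; None if absent.
- lens2: A loose camera lens standing upright on the bench: black cylinder of diameter 46 mm, 62 mm high, 0.22 kg, with silver rings and a dark blue glass top. Origin at the centre of its underside, z up along its axis. Two to four lenses are present; None if absent.
- lens3: A loose camera lens standing upright on the bench: black cylinder of diameter 46 mm, 62 mm high, 0.22 kg, with silver rings and a dark blue glass top. Origin at the centre of its underside, z up along its axis. Two to four lenses are present; None if absent.
- lens4: A loose camera lens standing upright on the bench: black cylinder of diameter 46 mm, 62 mm high, 0.22 kg, with silver rings and a dark blue glass top. Origin at the centre of its underside, z up along its axis. Two to four lenses are present; None if absent.
- camera: Bystander: white box camera with a black band, 50 by 60 by 55 mm, origin under its centre. To be left alone.
- magbase: Bystander: black magnetic base, 60 by 60 by 45 mm, with a short post to 85 mm. Origin under its centre. To be left alone.
- lens_cap: Bystander: red lens cap, diameter 64 mm, 14 mm high. To be left alone.
- driver: Bystander: screwdriver with a yellow handle, 170 mm long, lying on the bench. To be left alone.
- carton: Bystander: cardboard carton 75 by 90 by 60 mm. To be left alone.
- post_clamp: Bystander: upright black post holder, diameter 38 mm, 80 mm high. To be left alone.
There are look-alikes about, which are no part of the job. What is shaped like the lens2 but orange or yellow is not meant.

How it is judged:
By the outcome, as a careful person would: the job done as asked, in the order asked, and still so for the second after the job is handed in, with the robot touching nothing.
Of lens1, lens2, lens3, lens4 only 2 to 4 are there at a start; the rules pass over those that are not, and their reading is None.
At some moment in a run one of lens1, lens2, lens3, lens4 may be knocked a few centimetres aside while the robot is not near it.
It also fails if it takes over 210 s, if anything falls off the work surface, if the arm or the gripper's body presses on something with over 40 N, if the wrist force passes 120 N, or if a joint passes its speed limit or range.

## Working session

There is one attempt and no reset: what is moved stays moved. The work goes in short steps, Python scripts to look and compute and a shell command to move; the robot and the scene stay as the last step left them, time stands still between calls to the robot, and variables do not carry over. Pictures are saved under pics/ and viewed, at most 14 in all, crops included, and the job is handed in when it is done.

```bash
mkdir -p pics; python3 - <<'E'
from cell import *
import cv2,numpy as np
for n in ["scene","top"]:
    im=camera(n); cv2.imwrite(f"pics/{n}0.png",im[:,:,::-1])
    c=calibration(n); print(n,np.round(c["mtx"],1).tolist(),np.round(c["cam_to_world"],3).tolist())
print(calibration("wrist"))
s=read_state();print({k:np.round(v,3).tolist() for k,v in s.items()})
for q in ["chamber","hood_bar","wheel","wheel_mount","target","tray","lens1","camera","magbase","lens_cap","driver","carton","post_clamp"]:
    for d in regions_of("top",q)[:6]: print(q,round(d["conf"],2),np.round(d["rect"]).tolist())
try:
    import cell; print(grasp_offset)
except Exception as e: print(e, dir(cell))
E
```

```text
scene [[373.2, 0.0, 318.1], [0.0, 373.2, 198.4], [0.0, 0.0, 1.0]] [[0.747, 0.396, -0.534, 1108.643], [0.664, -0.464, 0.586, -565.89], [-0.015, -0.793, -0.609, 790.935], [0.0, 0.0, 0.0, 1.0]]
top [[368.8, 0.0, 314.6], [0.0, 368.8, 193.4], [0.0, 0.0, 1.0]] [[-0.008, -0.98, 0.197, 348.076], [-1.0, 0.008, -0.003, 52.409], [0.001, -0.197, -0.98, 1120.394], [0.0, 0.0, 0.0, 1.0]]
{'mtx': array([[309.70691629,   0.        , 319.3208286 ],
       [  0.        , 309.70691629, 205.20760415],
       [  0.        ,   0.        ,   1.        ]]), 'hand_eye': array([[ 9.16457419e-05, -9.67424567e-01, -2.53159432e-01,
         7.34486966e+01],
       [ 9.99999875e-01,  2.13057558e-04, -4.52171126e-04,
        -3.60136208e-01],
       [ 4.91378986e-04, -2.53159359e-01,  9.67424466e-01,
        -1.78848136e+02],
       [ 0.00000000e+00,  0.00000000e+00,  0.00000000e+00,
         1.00000000e+00]])}
{'clock': 0.1, 'joints': [1.09, 0.3, 1.521, -0.0, 1.321, -0.067], 'qd': [-0.001, -0.001, -0.001, -0.001, 0.0, -0.0], 'effort': [0.001, -53.265, -35.328, 0.071, 0.023, -0.0], 'eef_pos': [221.035, 503.381, 204
[... 209 characters left out ...]
[197.0, 216.0, 70.0, 57.0]
hood_bar 0.7 [428.0, 199.0, 115.0, 79.0]
wheel 0.79 [191.0, 206.0, 55.0, 19.0]
wheel_mount 0.56 [196.0, 219.0, 65.0, 57.0]
tray 0.4 [197.0, 218.0, 73.0, 54.0]
lens1 0.77 [282.0, 204.0, 18.0, 15.0]
lens1 0.71 [277.0, 287.0, 13.0, 12.0]
lens1 0.69 [324.0, 198.0, 16.0, 17.0]
lens1 0.59 [275.0, 238.0, 16.0, 17.0]
lens1 0.52 [325.0, 247.0, 16.0, 13.0]
camera 0.8 [247.0, 152.0, 27.0, 28.0]
camera 0.33 [206.0, 153.0, 18.0, 18.0]
magbase 0.88 [241.0, 261.0, 32.0, 26.0]
lens_cap 0.57 [351.0, 135.0, 20.0, 20.0]
driver 0.87 [298.0, 255.0, 10.0, 31.0]
driver 0.54 [429.0, 198.0, 116.0, 77.0]
carton 0.87 [404.0, 133.0, 38.0, 32.0]
post_clamp 0.34 [428.0, 199.0, 118.0, 76.0]
18.8
```

View pics/top0.png

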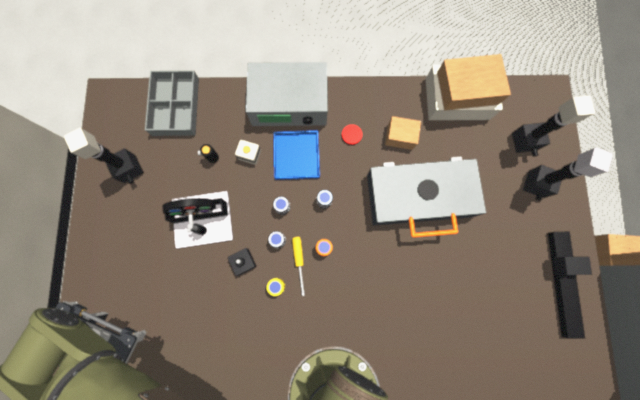

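View pics/scene0.png

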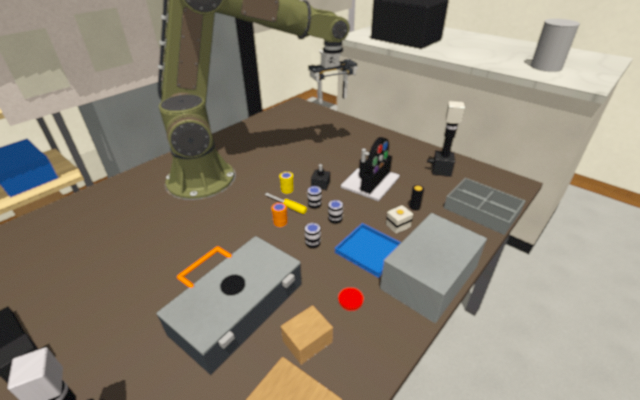

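The top view shows the chamber with its hood shut at (428,190) and the orange handle at (434,230). The blue tray is at (297,155) and the wheel at (196,210). The candidate lenses are (281,205), (325,198) and (276,240), which are black with silver rings and blue glass. (324,247) is orange and (275,287) is yellow, so those two are look-alikes. I'll check this on an enlarged crop and measure.

```bash
cat > h.py <<'E'
from cell import *
import cv2,numpy as np
from scipy.spatial.transform import Rotation as Ro
def unproj(n,uv,z):
    c=calibration(n);T=c["cam_to_world"]
    d=np.linalg.inv(c["mtx"])@np.array([*uv,1.]); d=T[:3,:3]@d
    return T[:3,3]+d*(z-T[2,3])/d[2]
def proj(n,p):
    c=calibration(n);T=np.linalg.inv(c["cam_to_world"]);q=c["mtx"]@(T[:3,:3]@np.asarray(p,float)+T[:3,3]);return q[:2]/q[2]
def tool(): 
    s=read_state();return np.array(s["eef_pos"]),Ro.from_euler("xyz",s["eef_rot"]).as_matrix()
def wproj(p,P=None):
    c=calibration("wrist");t,R=P or tool();H=c["hand_eye"]
    q=H[:3,:3].T@(R.T@(np.asarray(p,float)-t)-H[:3,3]); th=np.arctan2(np.hypot(*q[:2]),q[2]);a=np.arctan2(q[1],q[0])
    K=c["mtx"];return np.array([K[0,2]+K[0,0]*th*np.cos(a),K[1,2]+K[0,0]*th*np.sin(a)])
def wunproj(uv,z,P=None):
    c=calibration("wrist");t,R=P or tool();H=c["hand_eye"];K=c["mtx"]
    d=(np.asarray(uv,float)-K[:2,2])/K[0,0];th=np.hypot(*d);v=np.array([*(d/max(th,1e-9)*np.sin(th)),np.cos(th)])
    v=R@(H[:3,:3]@v);o=t+R@H[:3,3];return o+v*(z-o[2])/v[2]
def move(goal,yaw=None):
    "tool-frame shift (units of 50 mm) from here to goal, twist in half turns"
    t,R=tool(); d=R.T@(np.array(goal)-t)/50
    out="shift "+str(np.round(d,2))
    if yaw is not None:
        y=read_state()["eef_rot"][2]; w=-(yaw-y); w=(w+np.pi/2)%np.pi-np.pi/2
        out+=f" twist {w/np.pi:.3f}"
    return out
E
python3 - <<'E'
from h import *
im=camera("top");hsv=cv2.cvtColor(im,cv2.COLOR_RGB2HSV)
def comp(m,box):
    x0,y0,x1,y1=box;k=np.zeros(m.shape,bool);k[y0:y1,x0:x1]=1;return np.argwhere(m&k)[:,::-1].astype(np.float32)
orange=(hsv[...,0]<16)&(hsv[...,1]>200)&(hsv[...,2]>150)
p=comp(orange,(400,205,470,245));r=cv2.minAreaRect(p);print("bar px",r)
bar=p[p[:,1]>227]
l=comp(orange,(405,228,465,240));
vx,vy,x0,y0=cv2.fitLine(l,cv2.DIST_L2,0,.01,.01).ravel();print("barline",vx,vy,x0,y0)
print("bar world",unproj("top",(x0,y0),89),"dir",unproj("top",(x0+20*vx,y0+20*vy),89)-unproj("top",(x0-20*vx,y0-20*vy),89), 'ends',unproj("top",l[l[:,0].argmin()],89),unproj("top",l[l[:,0].argmax()],89))
blue=(abs(hsv[...,0].astype(int)-108)<10)&(hsv[...,1]>180)
p=comp(blue,(265,120,330,190));r=cv2.minAreaRect(p);print("tray",unproj("top",r[0],15),r)
for d in regions_of("top","lens1"):
    u=d["rect"][:2];print("lens",d["conf"],np.round(u),unproj("top",u,45)[:2])
foot=(hsv[...,1]<40)&(hsv[...,2]>150)
p=comp(foot,(165,185,240,255));r=cv2.minAreaRect(p);print("foot",r,unproj("top",r[0],12))
print([unproj("top",q,12)[:2].round() for q in cv2.boxPoints(r)])
big=[cv2.resize(im[y-50:y+50,x-65:x+65],(390,300),interpolation=cv2.INTER_CUBIC) for x,y in((200,210),(300,235),(427,190),(297,155))]
cv2.imwrite("pics/c1.png",np.vstack([np.hstack(big[:2]),np.hstack(big[2:])])[:,:,::-1])
E
```

```text
bar px ((431.4561767578125, 226.78990173339844), (15.785715103149414, 43.61219024658203), 84.5596694946289)
barline 1.0 0.0 438.5 234.0
bar world [ 437.02310065 -295.83754841   89.        ] dir [  -0.91023256 -111.7451906     0.        ] ends [ 437.03447854 -294.44073621   89.        ] [ 437.01172273 -297.23436596   89.        ]
tray [693.06919328 106.00636083  15.        ] ((296.0, 155.0), (46.0, 42.0), 90.0)
lens 0.75 [282. 204.] [532.46900722 145.98656702]
lens 0.66 [324. 198.] [550.42502218  21.25372172]
lens 0.65 [277. 240.] [427.86505513 160.39542292]
lens 0.52 [274. 286.] [296.40337348 165.60598794]
lens 0.45 [324. 248.] [402.32302739  23.51359177]
lens 0.25 [427. 199.] [ 545.25684769 -284.91947693]
foot ((201.03997802734375, 219.27999877929688), (50.628849029541016, 60.24550247192383), 81.8698959350586) [493.87489728 392.74171208  12.        ]
[array([559., 498.]), array([584., 317.]), array([431., 290.]), array([407., 466.])]
```

View pics/c1.png

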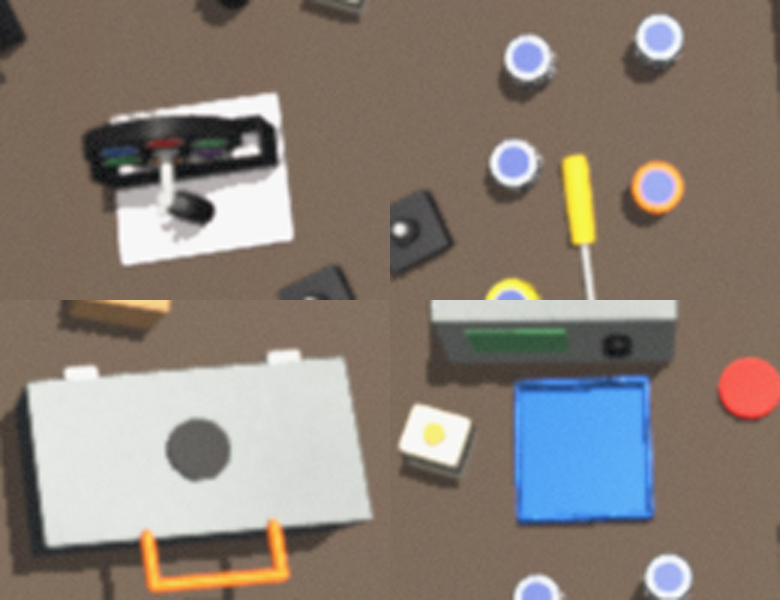

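The crop confirms it: the lenses at (281,205), (325,198) and (276,240) have white/silver rings, while the orange and yellow ones do not fit. The hood corners and the bar from about (413,234) to (458,231) are clear.

```bash
python3 - <<'E'
from h import *
f=lambda x,y,z:unproj("top",(x,y),z)[:2].round(1)
hc=[f(362+a/3,140+(b-300)/3,88.5) for a,b in((28,382),(345,358),(372,518),(45,547))];print("hood",hc,np.linalg.norm(hc[0]-hc[1]),np.linalg.norm(hc[1]-hc[2]),np.mean(hc,0))
a=f(362+152/3,140+283/3,89);b=f(362+287/3,140+272/3,89);m=(a+b)/2;d=a-b;print("bar",a,b,m,np.linalg.norm(d),"yaw of chamber",np.arctan2(-d[0],d[1]),"hood",[np.arctan2(-e[0],e[1]) for e in(hc[0]-hc[1],hc[3]-hc[2])])
fc=[f(135+a/3,160+b/3,12) for a,b in((278,94),(293,240),(122,264))];print("foot",fc,np.linalg.norm(fc[0]-fc[1]),np.linalg.norm(fc[1]-fc[2]))
yaw=np.arctan2(-d[0],d[1])
print(move([*m,230],yaw+np.pi/2),tool()[0])
E
```

```text
hood [array([ 631.2, -115.8]), array([ 652.9, -424.3]), array([ 496.1, -434.8]), array([ 471.2, -125.5])] 309.2622511720433 157.15116926068347 [ 562.85 -275.1 ]
bar [ 436.7 -223.6] [ 445.9 -350.2] [ 441.3 -286.9] 126.93384103539921 yaw of chamber 0.07254230924071417 hood [np.float64(0.07022469054075818), np.float64(0.08033112286623045)]
foot [array([579.5, 315.6]), array([430.8, 295. ]), array([408.5, 463.7])] 150.1201185717624 170.16750571128435
shift [-10.39 -12.7   -0.49] twist 0.345 [221.15769829 503.57023151 205.45655073]
```

```bash
python3 -m jog '[[60,[-0.52,-0.635,-0.025],0],[60,[-0.52,-0.635,-0.025],0],[60,[-0.52,-0.635,-0.025],0],[60,[-0.52,-0.635,-0.025],0],[60,[-0.52,-0.635,-0.025],0],[60,[-0.52,-0.635,-0.025],0],[60,[-0.52,-0.635,-0.025],0],[60,[-0.52,-0.635,-0.025],0],[60,[-0.52,-0.635,-0.025],0],[60,[-0.52,-0.635,-0.025],0],[60,[-0.52,-0.635,-0.025],0],[60,[-0.52,-0.635,-0.025],0],[60,[-0.52,-0.635,-0.025],0],[60,[-0.52,-0.635,-0.025],0],[60,[-0.52,-0.635,-0.025],0],[60,[-0.52,-0.635,-0.025],0],[60,[-0.52,-0.635,-0.025],0],[60,[-0.52,-0.635,-0.025],0],[60,[-0.52,-0.635,-0.025],0],[60,[-0.52,-0.635,-0.025],0]]' 15
python3 -m jog '[[40,[0,0,0],0.043],[40,[0,0,0],0.043],[40,[0,0,0],0.043],[40,[0,0,0],0.043],[40,[0,0,0],0.043],[40,[0,0,0],0.043],[40,[0,0,0],0.043],[40,[0,0,0],0.044],[40,[0,0,0],0]]'
python3 - <<'E'
from h import *
P=tool();im=camera("wrist");cv2.imwrite("pics/w1.png",im[:,:,::-1])
print(P[0],move([440,-286,120],1.645),wproj([440,-286,89]))
hsv=cv2.cvtColor(im,cv2.COLOR_RGB2HSV);m=(hsv[...,0]<16)&(hsv[...,1]>200)&(hsv[...,2]>150)
n,l,st,_=cv2.connectedComponentsWithStats(m.astype(np.uint8))
for i in range(1,n):
    if st[i,4]>60: print(st[i])
E
```

```text
clock: 2.85
eef_pos: [442.1, -288.7, 230.5]
eef_rot: [-3.142, 0.0, 2.728]
wrist_force: [1.2, 0.6, -0.5]
finger_gap: 59.4
finger_force: 0.0
clock: 3.75
eef_pos: [441.9, -286.9, 230.5]
eef_rot: [3.142, 0.0, 1.642]
wrist_force: [0.7, 0.1, 0.7]
finger_gap: 40.1
finger_force: 0.0
[ 441.93072201 -286.93357439  230.47256608] shift [ 0.02 -0.04  2.21] twist 0.001 [317.86684087 194.29324442]
[525  44  30  39 897]
[314 130  52 120 721]
[325 239  28   7  65]
```

View pics/w1.png

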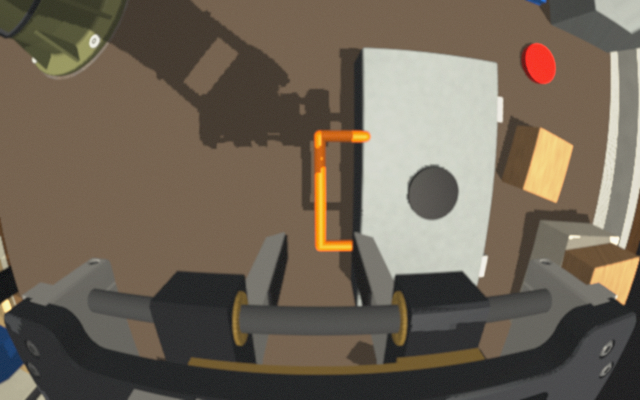

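The bar runs from (320,136) to (320,246), right under the fingers' mid-column, and the prediction was (318,194). So I'll descend and pinch it.

```bash
python3 -m jog '[[36,[0,0,0.5],0],[36,[0,0,0.5],0],[36,[0,0,0.5],0],[36,[0,0,0.5],0],[36,[0,0,0.5],0],[36,[0,0,0.4],0],[36,[0,0,0.28],0],[36,[0,0,0],0],[0,[0,0,0],0],[0,[0,0,0],0],[0,[0,0,0],0],[0,[0,0,0],0],[0,[0,0,0],0],[0,[0,0,0],0]]' 20
python3 - <<'E'
from h import *
t,R=tool();g=t-18.8*R[:,2];print("grasp pt",g)
ux=np.array([np.cos(.074),np.sin(.074),0]);
# arc
C=np.array([0,0,80.5]);
a0=np.arctan2(8,205);prev=None
r=np.hypot(205,8)
for k in range(0,18):
    th=k*.1;p=np.array([-r*np.cos(th+a0),r*np.sin(th+a0)])
    if prev is not None: 
        d=p-prev;D=R.T@(ux*d[0]+np.array([0,0,d[1]]))/50;print(k,np.round(D,3))
    prev=p
E
```

```text
clock: 5.2
eef_pos: [442.4, -287.1, 72.1]
eef_rot: [3.14, 0.001, 1.644]
wrist_force: [0.5, 0.5, 6.0]
finger_gap: 11.6
finger_force: 20.0
grasp pt [ 442.32822787 -287.1341619    90.94544114]
1 [-0.     0.037 -0.408]
2 [-0.     0.078 -0.403]
3 [-0.     0.117 -0.393]
4 [-0.     0.156 -0.379]
5 [-0.     0.193 -0.362]
6 [-0.     0.228 -0.341]
7 [-0.     0.261 -0.316]
8 [-0.     0.291 -0.289]
9 [ 0.     0.319 -0.258]
10 [ 0.     0.343 -0.225]
11 [ 0.     0.364 -0.19 ]
12 [ 0.     0.381 -0.152]
13 [ 0.     0.394 -0.114]
14 [ 0.     0.403 -0.074]
15 [ 0.     0.409 -0.033]
16 [0.    0.41  0.008]
17 [0.    0.407 0.049]
```

```bash
python3 -m jog '[[0,[0,0.018,-0.204],0],[0,[0,0.019,-0.204],0],[0,[0,0.039,-0.202],0],[0,[0,0.039,-0.201],0],[0,[0,0.058,-0.197],0],[0,[0,0.059,-0.196],0],[0,[0,0.078,-0.19],0],[0,[0,0.078,-0.189],0],[0,[0,0.096,-0.181],0],[0,[0,0.097,-0.181],0],[0,[0,0.114,-0.171],0],[0,[0,0.114,-0.17],0],[0,[0,0.13,-0.158],0],[0,[0,0.131,-0.158],0],[0,[0,0.145,-0.145],0],[0,[0,0.146,-0.144],0]]' 30
python3 -m jog '[[0,[0,0.159,-0.129],0],[0,[0,0.16,-0.129],0],[0,[0,0.171,-0.113],0],[0,[0,0.172,-0.112],0],[0,[0,0.182,-0.095],0],[0,[0,0.182,-0.095],0],[0,[0,0.19,-0.076],0],[0,[0,0.191,-0.076],0],[0,[0,0.197,-0.057],0],[0,[0,0.197,-0.057],0],[0,[0,0.201,-0.037],0],[0,[0,0.202,-0.037],0]]'
```

```text
clock: 6.8
eef_pos: [507.9, -282.3, 218.6]
eef_rot: [-3.137, 0.0, 1.643]
wrist_force: [-22.8, 0.7, 19.6]
finger_gap: 11.0
finger_force: 30.0
clock: 8.0
eef_pos: [619.8, -273.8, 268.2]
eef_rot: [3.141, 0.001, 1.644]
wrist_force: [-3.3, -2.7, 3.7]
finger_gap: 11.3
finger_force: 30.0
```

```bash
python3 -m jog '[[0,[0,0.204,-0.017],0],[0,[0,0.204,-0.016],0],[0,[0,0.205,0.004],0],[0,[0,0.205,0.004],0],[0,[0,0.15,0.02],0],[0,[0,0.1,0.013],0]]'
python3 -m jog '[[0,[0,0.05,0.007],0],[0,[0,0.05,0.007],0],[0,[0,0.05,0.007],0],[0,[0,0,0],0]]'
```

```text
clock: 8.6
eef_pos: [673.4, -269.9, 267.5]
eef_rot: [3.141, 0.001, 1.644]
wrist_force: [-2.9, -2.5, 1.5]
finger_gap: 11.1
finger_force: 30.0
clock: 9.0
eef_pos: [680.9, -269.3, 266.0]
eef_rot: [3.14, 0.0, 1.644]
wrist_force: [0.8, -2.3, 4.6]
finger_gap: 11.3
finger_force: 30.0
```

```bash
python3 -m jog '[[0,[0,0.04,0.006],0],[0,[0,0.04,0.006],0],[0,[0,0.04,0.006],0],[0,[0,0,0],0]]'
python3 -m jog '[[0,[0,0.04,0.006],0],[0,[0,0.04,0.006],0],[0,[0,0.0,0.0],0],[0,[0,0,0],0]]'
```

```text
clock: 9.4
eef_pos: [681.6, -269.5, 265.9]
eef_rot: [-3.129, -0.003, 1.641]
wrist_force: [-51.5, 5.4, 17.4]
finger_gap: 11.2
finger_force: 30.0
clock: 9.8
eef_pos: [684.7, -269.3, 265.8]
eef_rot: [-3.127, -0.003, 1.641]
wrist_force: [-59.7, 6.5, 19.6]
finger_gap: 17.5
finger_force: 30.0
```

```bash
python3 -m jog '[[20,[0,-0.08,0],0],[36,[0,0,0],0],[36,[0,0,0],0],[36,[0,0,0],0],[36,[0,0,-0.3],0],[36,[0,0,-0.4],0],[60,[0,0,-0.4],0],[60,[0,-0.4,0],0],[60,[0,-1,0],0],[60,[0,-1,0],0],[60,[0,-1,0],0],[60,[0,-0.5,0],0],[60,[0,0,0],0]]'
python3 - <<'E'
from h import *
P=tool();im=camera("wrist");t=camera("top")
cv2.imwrite("pics/w2.png",np.hstack([im[:,100:540],t[110:310,340:520].repeat(2,0).repeat(2,1)])[:,:,::-1])
print(P[0],[wproj(p).round() for p in([563,-275,5],[440,-286,80])])
for d in regions_of("wrist","target"):print(d["conf"],d["rect"])
E
```

```text
clock: 11.1
eef_pos: [497.5, -283.4, 320.4]
eef_rot: [3.14, 0.001, 1.642]
wrist_force: [0.9, -0.2, 0.2]
finger_gap: 59.9
finger_force: 0.0
[ 497.47061572 -283.37390664  320.429743  ] [array([359., 169.]), array([276., 178.])]
0.88 [358.6, 178.8, 46.9, 55.5]
```

View pics/w2.png

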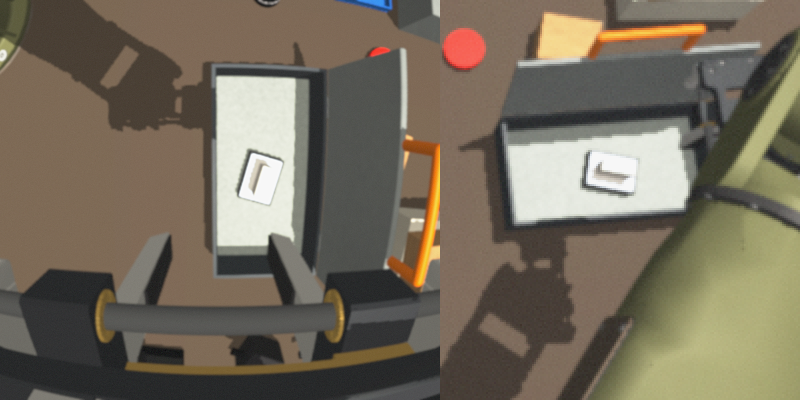

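The hood is open, with the plate leaning back. The target lies at wrist pixel (359,179), turned by about 20°. Next I measure its plate and rib.

```bash
python3 - <<'E'
from h import *
P=tool();im=camera("wrist")
d=regions_of("wrist","target")[0];m=d["pixels"]
pts=np.array([wunproj(p[::-1],20,P)[:2] for p in np.argwhere(m)],np.float32)
r=cv2.minAreaRect(pts);print(r);print(np.round(cv2.boxPoints(r)))
c=im[130:230,310:410];cv2.imwrite("pics/t1.png",cv2.resize(c,(600,600),interpolation=cv2.INTER_CUBIC)[:,:,::-1])
E
```

```text
((561.3240966796875, -287.905517578125), (78.17506408691406, 59.4793701171875), 78.43010711669922)
[[ 524. -320.]
 [ 583. -332.]
 [ 598. -256.]
 [ 540. -244.]]
```

View pics/t1.png

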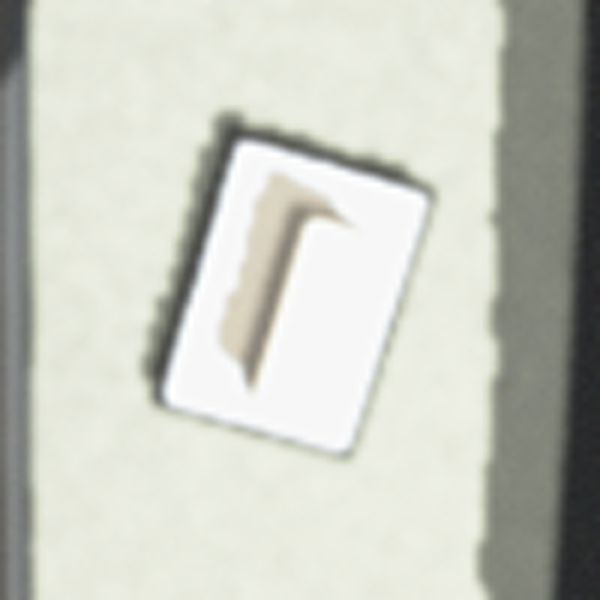

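```bash
python3 - <<'E'
from h import *
P=tool()
c=np.array([wunproj((310+a/6,130+b/6),23,P)[:2] for a,b in((235,138),(434,190),(350,458),(165,405))]);print(c.round(1),c.mean(0),np.linalg.norm(c[0]-c[1]),np.linalg.norm(c[1]-c[2]))
d=(c[0]-c[3])+(c[1]-c[2]);th=np.arctan2(-d[0],d[1]);print("yaw",th)
rb=np.array([wunproj((310+a/6,130+b/6),61,P)[:2] for a,b in((305,212),(255,385))]);print("rib edge top",rb.round(1))
print(move([*c.mean(0),100],th+np.pi/2))
E
```

```text
[[ 543.  -247.9]
 [ 596.1 -256.7]
 [ 581.7 -330. ]
 [ 531.1 -319.3]] [ 562.96221511 -288.48788872] 53.840406103661856 74.63699766493144
yaw -0.18024758629683654
rib edge top [[ 557.4 -261. ]
 [ 549.5 -303.9]]
shift [-0.21  1.24  4.37] twist 0.081
```

```bash
python3 -m jog '[[76,[0,0,0],0.0446],[76,[0,0,0],0.0446],[76,[0,0,0],0.0446],[76,[0,0,0],0.0446],[76,[0,0,0],0.0446],[76,[0,0,0],0.0446],[76,[0,0,0],0.0446],[76,[0,0,0],0.0446],[76,[0,0,0],0.0446],[76,[0,0,0],0.0446],[76,[0,0,0],0.0446],[76,[0,0,0],0.0446],[76,[0,0,0],0.0448],[76,[0.653,-0.067,0.7],0],[76,[0.653,-0.067,0.7],0],[76,[0,0,0.7],0],[76,[0,0,0],0]]' 30
python3 - <<'E'
from h import *
P=tool();im=camera("wrist");cv2.imwrite("pics/t2.png",im[:,:,::-1]);print(P[0],read_state()["eef_rot"],move([563,-288.5,31],-.18),wproj([563,-288.5,61]))
E
```

```text
clock: 13.05
eef_pos: [564.3, -286.7, 207.9]
eef_rot: [-3.138, 0.009, -0.177]
wrist_force: [0.1, -0.0, -0.2]
finger_gap: 76.0
finger_force: 0.0
[ 564.29445295 -286.68404605  207.88335421] [-3.13993239  0.0044993  -0.17732493] shift [-0.02  0.03  3.62] twist 0.001 [320.3706177  194.27978729]
```

View pics/t2.png

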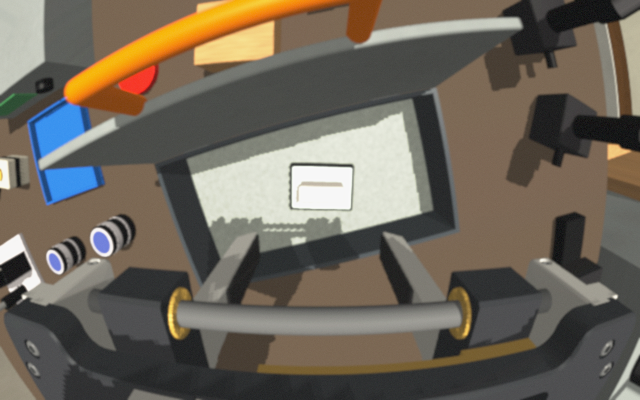

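The target is centred and square to the fingers. But the wrist camera sits on the hood side, so I'll turn half a turn to keep it clear of the hood before descending.

```bash
python3 -m jog '[[76,[0,0,0],-0.047],[76,[0,0,0],-0.047],[76,[0,0,0],-0.047],[76,[0,0,0],-0.047],[76,[0,0,0],-0.047],[76,[0,0,0],-0.047],[76,[0,0,0],-0.047],[76,[0,0,0],-0.047],[76,[0,0,0],-0.047],[76,[0,0,0],-0.047],[76,[0,0,0],-0.047],[76,[0,0,0],-0.047],[76,[0,0,0],-0.047],[76,[0,0,0],-0.047],[76,[0,0,0],-0.047],[76,[0,0,0],-0.047],[76,[0,0,0],-0.047],[76,[0,0,0],-0.047],[76,[0,0,0],-0.047],[76,[0,0,0],-0.047]]'
python3 -m jog '[[76,[0,0,0],-0.047],[76,[0,0,0],-0.012],[76,[0,0,0.6],0],[76,[0,0,0.6],0],[76,[0,0,0],0],[76,[0,0,0],0]]'
python3 - <<'E'
from h import *
print(read_state()["joints"]);print(move([563,-288.5,31],-.18))
E
```

```text
clock: 15.1
eef_pos: [565.4, -288.5, 217.3]
eef_rot: [-3.141, 0.004, 2.781]
wrist_force: [0.2, 0.8, 0.1]
finger_gap: 76.1
finger_force: 0.0
clock: 15.7
eef_pos: [565.5, -288.5, 156.7]
eef_rot: [-3.141, 0.002, 2.96]
wrist_force: [0.1, 0.4, 1.5]
finger_gap: 75.3
finger_force: 0.0
[-5.29463608e-01  5.27158506e-01  1.31763002e+00 -2.35248807e-05
  1.29444096e+00 -1.91886825e+00]
shift [ 0.05 -0.01  2.51] twist -0.000
```

```bash
python3 -m jog '[[76,[0.05,0,0.5],0],[76,[0,0,0.5],0],[76,[0,0,0.5],0],[76,[0,0,0.5],0],[76,[0,0,0.3],0],[76,[0,0,0.2],0],[76,[0,0,0],0],[30,[0,0,0],0],[30,[0,0,0],0],[30,[0,0,0],0],[30,[0,0,0],0],[30,[0,0,0],0]]' 30
python3 -m jog '[[30,[0,0,-0.1],0],[30,[0,0,-0.5],0],[30,[0,0,-1],0],[30,[0,0,-1],0],[30,[0,0,-0.5],0],[30,[0,0,0],0]]'
python3 - <<'E'
from h import *
t,R=tool();print(t,move([692,106,230],0))
E
```

```text
clock: 16.9
eef_pos: [562.6, -287.8, 29.8]
eef_rot: [-3.141, 0.001, 2.96]
wrist_force: [-0.7, 0.2, 5.1]
finger_gap: 49.8
finger_force: 29.9
clock: 17.5
eef_pos: [563.4, -288.3, 188.5]
eef_rot: [-3.139, 0.006, 2.96]
wrist_force: [-0.3, -0.1, -2.5]
finger_gap: 49.9
finger_force: 29.9
[ 563.43834143 -288.2864139   188.50185196] shift [-1.11  8.22 -0.84] twist -0.058
```

```bash
python3 -m jog '[[30,[0.164,0.9,-0.12],0],[30,[0.164,0.9,-0.12],0],[30,[0.164,0.9,-0.12],0],[30,[0.164,0.9,-0.12],0],[30,[0.164,0.9,-0.12],0],[30,[0.164,0.9,-0.12],0],[30,[0.164,0.9,-0.12],0],[30,[-0.56,0.48,0],0],[30,[-0.56,0.48,0],0],[30,[-0.56,0.48,0],0],[30,[-0.56,0.48,0],0],[30,[0,0,0],-0.029],[30,[0,0,0],-0.029],[30,[0,0,0],0]]'
python3 - <<'E'
from h import *
P=tool();im=camera("wrist");cv2.imwrite("pics/t3.png",im[:,:,::-1]);t=camera("top");print(P[0],move([692,106,32],0),wproj([692,106,0]))
d=regions_of("wrist","tray");
for e in d:print(e["conf"],e["rect"],wunproj(e["rect"][:2],10,P))
E
```

```text
clock: 18.9
eef_pos: [689.8, 106.9, 223.7]
eef_rot: [-3.141, -0.003, -3.139]
wrist_force: [-0.8, 0.7, -1.8]
finger_gap: 49.5
finger_force: 29.9
[689.84659961 106.85823735 223.68918753] shift [-0.05 -0.01  3.86] twist -0.001 [319.16514361 183.70289517]
0.8 [319.2, 164.0, 117.9, 62.6] [663.99790773 106.13368928  10.        ]
```

View pics/t3.png

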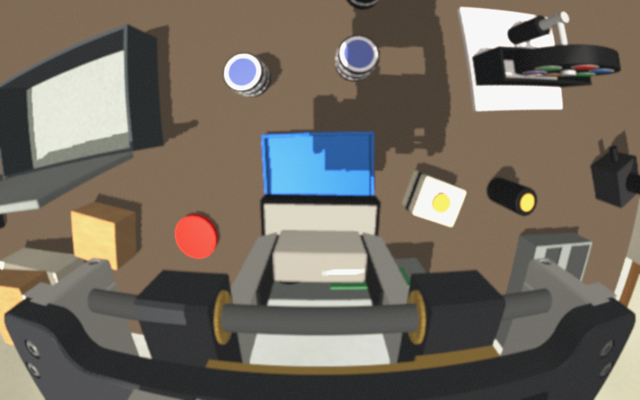

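The target hangs straight, with the tray under it (columns 262–375). I'll lower it.

```bash
python3 -m jog '[[30,[0,0,0.6],0],[30,[0,0,0.7],0],[30,[0,0,0.7],0],[30,[0,0,0.6],0],[30,[0,0,0.5],0],[30,[0,0,0.4],0],[30,[0,0,0.2],0],[30,[0,0,0.1],0],[30,[0,0,0.06],0],[30,[0,0,0],0]]'
python3 -m jog '[[62,[0,0,0],0],[76,[0,0,0],0],[76,[0,0,0],0],[76,[0,0,0],0],[76,[0,0,-0.4],0],[76,[0,0,-0.8],0],[76,[0,0,-1],0],[76,[0,0,-1],0],[76,[0,0,-1],0],[76,[0,0,0],0]]'
python3 - <<'E'
from h import *
t=camera("top");im=camera("wrist");P=tool()
for d in regions_of("top","lens1"):
    u=d["rect"][:2];print("lens",round(d["conf"],2),np.round(u),unproj("top",u,45)[:2].round(1))
for d in regions_of("wrist","lens1"):
    u=d["rect"][:2];print("wlens",round(d["conf"],2),np.round(u),wunproj(u,45,P)[:2].round(1))
for d in regions_of("wrist","target"): print("target",d["conf"],wunproj(d["rect"][:2],20,P))
print(P[0])
E
```

```text
clock: 20.05
eef_pos: [690.5, 106.8, 33.7]
eef_rot: [3.142, 0.001, -3.141]
wrist_force: [-0.1, -0.5, -1.4]
finger_gap: 49.8
finger_force: 29.9
clock: 21.05
eef_pos: [691.9, 107.0, 251.9]
eef_rot: [3.14, 0.012, -3.141]
wrist_force: [-0.4, -0.4, 0.8]
finger_gap: 75.8
finger_force: 0.0
wlens 0.84 [358.   7.] [462.8 153.3]
wlens 0.81 [356.  60.] [534.6 150.8]
wlens 0.56 [252.  75.] [551.9  23.7]
target 0.71 [689.90649662 106.3795834   20.        ]
target 0.4 [ 684.3955733  -313.31637774   20.        ]
[690.35561551 106.79067072 243.99175641]
```

```bash
python3 -m jog '[[70,[0.7,-0.42,0],0],[70,[0.7,-0.42,0],0],[70,[0.7,-0.42,0],0],[70,[0.7,-0.42,0],0],[70,[0,0,0.7],0],[70,[0,0,0.7],0],[70,[0,0,0],0]]'
cat >> h.py <<'E'
def lenses(n):
    """lens candidates in world (top disc plane z=62 fitted from mask centre at mid-height) with ring colour"""
    P=tool();im=camera(n);hsv=cv2.cvtColor(im,cv2.COLOR_RGB2HSV)
    for d in regions_of(n,"lens1"):
        m=d["pixels"]; col=((hsv[...,1]>180)&(hsv[...,0]<35)&(hsv[...,2]>120)&m).sum()/m.sum()
        blue=m&(abs(hsv[...,0].astype(int)-118)<14)&(hsv[...,1]>60)&(hsv[...,2]>100)
        b=np.argwhere(blue).mean(0)[::-1] if blue.sum()>5 else d["rect"][:2]
        f=(lambda u:wunproj(u,62,P)) if n=="wrist" else (lambda u:unproj(n,u,62))
        print(n,round(d["conf"],2),np.round(d["rect"][:2]),"glass",f(b)[:2].round(1),"n",blue.sum(),"orange frac",round(col,2))
    return im,P
E
python3 - <<'E'
from h import *
im,P=lenses("wrist");cv2.imwrite("pics/l1.png",im[:,:,::-1]);print(P[0]);lenses("top")
E
```

```text
clock: 22.0
eef_pos: [547.8, 22.5, 168.3]
eef_rot: [3.141, -0.009, -3.141]
wrist_force: [0.6, 0.0, -0.9]
finger_gap: 69.6
finger_force: 0.0
wrist 0.86 [322.  64.] glass [408.   23.9] n 884 orange frac 0.42
wrist 0.76 [438. 186.] glass [533.3 148.4] n 708 orange frac 0.0
wrist 0.58 [450.  93.] glass [432.  160.8] n 712 orange frac 0.0
wrist 0.49 [439.   6.] glass [346.  139.4] n 0 orange frac 0.92
wrist 0.24 [610. 197.] glass [535.9 421.4] n 0 orange frac 0.0
[547.78833752  22.52025003 168.33085235]
top 0.76 [276. 240.] glass [429.7 161. ] n 86 orange frac 0.0
top 0.66 [282. 205.] glass [530.5 148.6] n 80 orange frac 0.0
top 0.58 [276. 288.] glass [296.6 162.9] n 83 orange frac 0.19
```

View pics/l1.png

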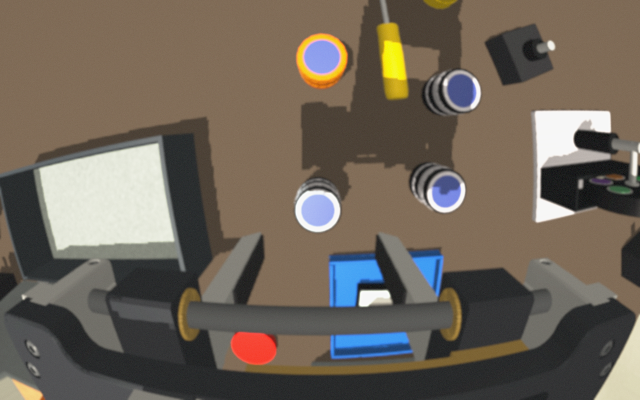

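The picture shows the three silver-ringed lenses at (318,207), (453,92) and (439,187). The orange one at (322,60) is a look-alike. The target sits in the tray.

```bash
python3 - <<'E'
from h import *
p=wunproj((318,210),62);print(p,move([*p[:2],22],np.pi))
E
```

```text
[558.61817149  21.02906655  62.        ] shift [-0.15 -0.03  3.05] twist 0.000
```

```bash
python3 -m jog '[[70,[-0.12,-0.02,0.4],0],[70,[0,0,0.6],0],[70,[0,0,0.6],0],[70,[0,0,0.6],0],[70,[0,0,0.5],0],[70,[0,0,0.3],0],[70,[0,0,0],0],[30,[0,0,0],0],[30,[0,0,0],0],[30,[0,0,0],0],[30,[0,0,0],0],[30,[0,0,0],0]]' 25
python3 -m jog '[[30,[0,0,-0.1],0],[30,[0,0,-0.5],0],[30,[0,0,-1],0],[30,[0,0,-1],0],[30,[0,0,-0.7],0],[30,[0,0,0],0]]'
python3 - <<'E'
from h import *
P=tool();im=camera("wrist");cv2.imwrite("pics/l2.png",im[:,:,::-1])
ux=np.array([np.cos(.074),np.sin(.074)]);uy=np.array([-ux[1],ux[0]]);C=np.array([563,-276])
for s in(-100,0,100):
    g=C+s*uy;print(s,g.round(1),move([*g,205],.074))
E
```

```text
clock: 23.4
eef_pos: [556.8, 21.6, 24.1]
eef_rot: [-3.141, 0.002, -3.141]
wrist_force: [-1.9, 0.1, 7.0]
finger_gap: 45.6
finger_force: 25.0
clock: 24.0
eef_pos: [557.9, 21.6, 193.4]
eef_rot: [-3.141, 0.008, -3.141]
wrist_force: [0.5, 0.7, -2.4]
finger_gap: 45.8
finger_force: 25.0
-100 [ 570.4 -375.7] shift [-0.27 -7.95 -0.3 ] twist -0.023
0 [ 563. -276.] shift [-0.12 -5.95 -0.3 ] twist -0.023
100 [ 555.6 -176.3] shift [ 0.03 -3.96 -0.3 ] twist -0.023
```

View pics/l2.png

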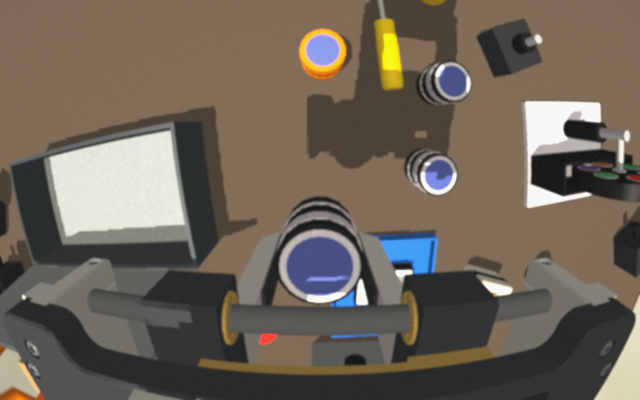

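Lens held. Next I carry it to the -y end of the chamber.

```bash
python3 -m jog '[[30,[-0.03,-0.4,-0.033],0],[30,[-0.03,-0.85,-0.033],0],[30,[-0.03,-0.85,-0.033],0],[30,[-0.03,-0.85,-0.033],0],[30,[-0.03,-0.85,-0.033],0],[30,[-0.03,-0.85,-0.033],0],[30,[-0.03,-0.85,-0.033],0],[30,[-0.03,-0.85,-0.033],0],[30,[-0.03,-0.85,-0.033],0],[30,[0,-0.75,0],0],[30,[0,0,0],-0.023],[30,[0,0,0],0]]'
python3 - <<'E'
from h import *
P=tool();im=camera("wrist");cv2.imwrite("pics/l3.png",im[:,:,::-1]);print(move([570,-376,30],.074))
d=regions_of("wrist","chamber");print([(e["conf"],e["rect"]) for e in d])
ux=np.array([np.cos(.074),np.sin(.074),0]);uy=np.array([-ux[1],ux[0],0]);C=np.array([563,-276,80])
for a,b in((-80,155),(-80,-155),(80,155)): print(wproj(C+a*ux+b*uy,P).round())
E
```

```text
clock: 25.25
eef_pos: [569.2, -376.3, 199.9]
eef_rot: [3.139, -0.003, -3.069]
wrist_force: [-0.5, 0.8, -2.9]
finger_gap: 45.8
finger_force: 25.0
shift [-0.02 -0.02  3.41] twist -0.001
[(0.84, [398.3, 244.9, 283.0, 241.7])]
[540. 135.]
[263. 122.]
[522. 264.]
```

View pics/l3.png

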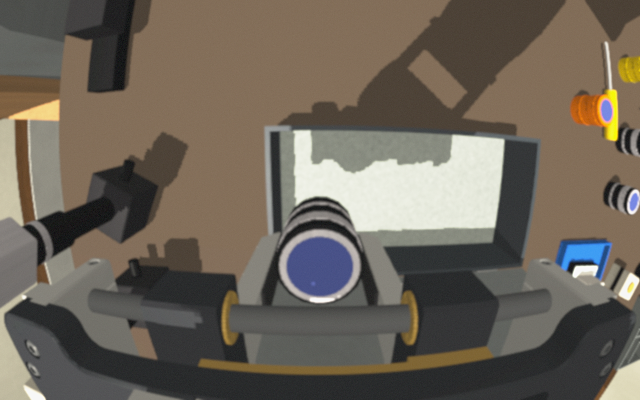

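The chamber corners appear at (266,127) and (539,139), against the predicted (263,122) and (540,135), so the chamber is about 3 mm further out than I modelled. That is well within the margin, so I'll place the lens.

```bash
python3 -m jog '[[30,[-0.04,0,0.6],0],[30,[0,0,0.7],0],[30,[0,0,0.7],0],[30,[0,0,0.6],0],[30,[0,0,0.4],0],[30,[0,0,0.2],0],[30,[0,0,0.12],0],[30,[0,0,0.04],0],[30,[0,0,0],0]]'
python3 -m jog '[[30,[0,0,0.02],0],[50,[0,0,0],0],[66,[0,0,0],0],[66,[0,0,0],0],[66,[0,0,0],0],[66,[0,0,-0.3],0],[66,[0,0,-0.8],0],[66,[0,0,-1],0],[66,[0,0,-1],0],[66,[0,0,-0.5],0],[66,[0,0,0],0]]'
python3 - <<'E'
from h import *
lenses("top");print(move([534,148.5,205],np.pi))
E
```

```text
clock: 26.25
eef_pos: [572.5, -375.8, 35.8]
eef_rot: [-3.141, 0.001, -3.069]
wrist_force: [0.6, 0.8, -2.1]
finger_gap: 45.8
finger_force: 25.0
clock: 27.35
eef_pos: [573.1, -376.4, 220.2]
eef_rot: [-3.136, 0.006, -3.068]
wrist_force: [0.2, -0.6, 0.8]
finger_gap: 66.4
finger_force: 0.0
top 0.79 [325. 245.] glass [405.7  24.5] n 76 orange frac 0.1
top 0.76 [276. 288.] glass [296.6 162.9] n 83 orange frac 0.09
top 0.73 [278. 238.] glass [430.  161.4] n 81 orange frac 0.0
top 0.57 [198. 220.] glass [485.6 385.8] n 3 orange frac 0.0
top 0.54 [281. 204.] glass [531.3 148.8] n 76 orange frac 0.0
top 0.51 [456. 191.] glass [ 566.8 -377.9] n 67 orange frac 0.0
top 0.26 [209. 155.] glass [680.8 364.3] n 0 orange frac 0.0
shift [-1.000e-02  1.051e+01  1.900e-01] twist 0.023
```

```bash
python3 -m jog '[[70,[0,0.6,0.02],0],[70,[0,0.9,0.02],0],[70,[0,0.9,0.02],0],[70,[0,0.9,0.02],0],[70,[0,0.9,0.02],0],[70,[0,0.9,0.02],0],[70,[0,0.9,0.02],0],[70,[0,0.9,0.02],0],[70,[0,0.9,0.02],0],[70,[0,0.9,0.02],0],[70,[0,0.9,0.02],0],[70,[0,0.9,0.0],0],[70,[0,0,0.4],0.023],[70,[0,0,0.2],0],[70,[0,0,0],0]]'
python3 - <<'E'
from h import *
im,P=lenses("wrist");print(P[0],move([533,148.5,24],np.pi));cv2.imwrite("pics/l4.png",im[:,:,::-1])
E
```

```text
clock: 28.95
eef_pos: [532.7, 147.2, 170.7]
eef_rot: [-3.141, -0.004, -3.139]
wrist_force: [0.4, -0.6, 0.3]
finger_gap: 70.2
finger_force: 0.0
wrist 0.95 [334.  99.] glass [432.  161.1] n 929 orange frac 0.0
wrist 0.71 [322. 199.] glass [533.  148.5] n 796 orange frac 0.0
wrist 0.65 [427.  50.] glass [379.9 249.1] n 0 orange frac 0.0
wrist 0.59 [ 13. 221.] glass [ 560.2 -317.1] n 0 orange frac 0.0
wrist 0.57 [201.  83.] glass [407.9  23.9] n 712 orange frac 0.53
wrist 0.5 [334.   6.] glass [341.3 159.9] n 0 orange frac 0.96
[532.72830256 147.20290067 170.68573858] shift [0.01 0.03 2.98] twist 0.000
```

```bash
python3 -m jog '[[70,[0,0.03,0.4],0],[70,[0,0,0.6],0],[70,[0,0,0.6],0],[70,[0,0,0.6],0],[70,[0,0,0.5],0],[70,[0,0,0.26],0],[70,[0,0,0],0],[30,[0,0,0],0],[30,[0,0,0],0],[30,[0,0,0],0],[30,[0,0,0],0],[30,[0,0,0],0]]' 25
python3 -m jog '[[30,[0,0,-0.1],0],[30,[0,0,-0.5],0],[30,[0,0,-1],0],[30,[0,0,-1],0],[30,[0,0,-0.9],0],[30,[0,0,0],0]]'
python3 - <<'E'
from h import *
print(move([565,-276,205],.074))
E
```

```text
clock: 30.25
eef_pos: [534.2, 149.4, 25.9]
eef_rot: [3.141, 0.001, -3.141]
wrist_force: [-1.5, -1.0, 6.6]
finger_gap: 45.7
finger_force: 25.0
clock: 30.85
eef_pos: [535.6, 149.9, 206.5]
eef_rot: [3.14, 0.01, -3.141]
wrist_force: [0.0, -0.1, -2.7]
finger_gap: 45.4
finger_force: 25.0
shift [-0.58 -8.52  0.02] twist -0.023
```

```bash
python3 -m jog '[[30,[-0.06,-0.42,0],0],[30,[-0.06,-0.9,0],0],[30,[-0.06,-0.9,0],0],[30,[-0.06,-0.9,0],0],[30,[-0.06,-0.9,0],0],[30,[-0.06,-0.9,0],0],[30,[-0.06,-0.9,0],0],[30,[-0.06,-0.9,0],0],[30,[-0.05,-0.9,0],0],[30,[-0.05,-0.9,0],0],[30,[0,0,0],-0.023],[30,[0,0,0],0]]'
python3 -m jog '[[30,[0,0,0.6],0],[30,[0,0,0.7],0],[30,[0,0,0.7],0],[30,[0,0,0.7],0],[30,[0,0,0.4],0],[30,[0,0,0.2],0],[30,[0,0,0.1],0],[30,[0,0,0],0]]'
```

```text
clock: 32.05
eef_pos: [562.4, -277.3, 198.4]
eef_rot: [3.14, -0.002, -3.069]
wrist_force: [-0.1, 0.6, -2.3]
finger_gap: 45.7
finger_force: 25.0
clock: 32.85
eef_pos: [563.6, -276.0, 31.1]
eef_rot: [-3.141, 0.001, -3.069]
wrist_force: [-0.1, 0.6, -2.7]
finger_gap: 45.2
finger_force: 25.0
```

```bash
python3 -m jog '[[50,[0,0,0],0],[66,[0,0,0],0],[66,[0,0,0],0],[66,[0,0,0],0],[66,[0,0,-0.3],0],[66,[0,0,-0.8],0],[66,[0,0,-1],0],[66,[0,0,-1],0],[66,[0,0,-0.5],0],[66,[0,0,0],0]]'
python3 - <<'E'
from h import *
lenses("top");print(move([431,161,205],np.pi))
E
```

```text
clock: 33.85
eef_pos: [564.2, -277.2, 215.7]
eef_rot: [-3.137, 0.007, -3.068]
wrist_force: [-0.3, 0.0, 0.3]
finger_gap: 66.0
finger_force: 0.0
top 0.81 [277. 289.] glass [296.6 162.9] n 83 orange frac 0.09
top 0.56 [424. 194.] glass [ 561.7 -277.8] n 64 orange frac 0.0
top 0.54 [276. 238.] glass [429.8 161.3] n 82 orange frac 0.0
top 0.5 [323. 248.] glass [405.4  24.6] n 76 orange frac 0.08
shift [1.99 8.92 0.1 ] twist 0.023
```

```bash
python3 -m jog '[[58,[0.18,0.72,0.01],0],[58,[0.18,0.82,0.01],0],[58,[0.18,0.82,0.01],0],[58,[0.18,0.82,0.01],0],[58,[0.18,0.82,0.01],0],[58,[0.18,0.82,0.01],0],[58,[0.18,0.82,0.01],0],[58,[0.18,0.82,0.01],0],[58,[0.18,0.82,0.01],0],[58,[0.18,0.82,0.01],0],[58,[0.19,0.82,0.0],0],[58,[0,0,0.4],0.023],[58,[0,0,0.2],0],[58,[0,0,0],0]]'
python3 - <<'E'
from h import *
im,P=lenses("wrist");print(P[0],move([432,161,24],np.pi));cv2.imwrite("pics/l5.png",im[:,:,::-1])
E
```

```text
clock: 35.35
eef_pos: [430.4, 160.3, 173.0]
eef_rot: [-3.14, -0.004, -3.139]
wrist_force: [-0.6, 0.2, -0.7]
finger_gap: 58.1
finger_force: 0.0
wrist 0.84 [ 52. 273.] glass [ 558.1 -287.7] n 39 orange frac 0.0
wrist 0.8 [ 17. 274.] glass [ 571.1 -390.4] n 72 orange frac 0.0
wrist 0.6 [322.  70.] glass [298.5 162.4] n 852 orange frac 0.4
wrist 0.59 [195. 179.] glass [407.6  23.8] n 603 orange frac 0.52
[430.37405261 160.34054144 173.03933483] shift [-0.01  0.02  3.02] twist 0.000
```

View pics/l5.png

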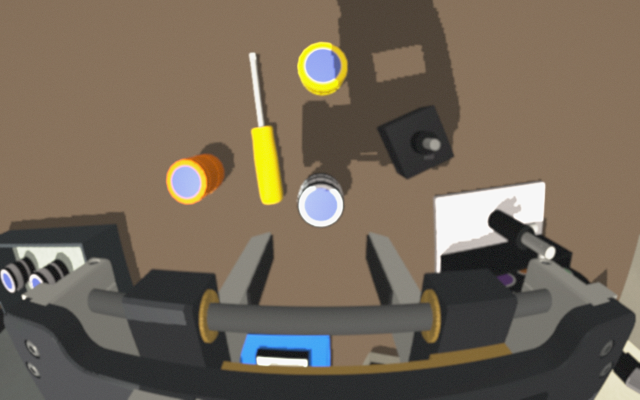

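The third lens is at (321,203), centred between the fingers. The screwdriver handle is at (267,165), clear of the 58 mm opening.

```bash
python3 -m jog '[[58,[-0.02,0.02,0.4],0],[58,[0,0,0.6],0],[58,[0,0,0.6],0],[58,[0,0,0.6],0],[58,[0,0,0.5],0],[58,[0,0,0.28],0],[58,[0,0,0],0],[30,[0,0,0],0],[30,[0,0,0],0],[30,[0,0,0],0],[30,[0,0,0],0]]' 25
python3 -m jog '[[30,[0,0,-0.1],0],[30,[0,0,-0.5],0],[30,[0,0,-1],0],[30,[0,0,-1],0],[30,[0,0,-0.9],0],[30,[0,0,0],0]]'
python3 - <<'E'
from h import *
print(move([557,-176.5,205],.074))
E
```

```text
clock: 36.55
eef_pos: [433.1, 161.9, 27.1]
eef_rot: [3.141, 0.002, -3.141]
wrist_force: [-0.2, -3.1, 7.4]
finger_gap: 45.1
finger_force: 25.0
clock: 37.15
eef_pos: [434.1, 162.6, 207.0]
eef_rot: [3.139, 0.009, -3.14]
wrist_force: [0.3, 0.8, -2.8]
finger_gap: 45.7
finger_force: 25.0
shift [-2.45 -6.79  0.04] twist -0.023
```

```bash
python3 -m jog '[[30,[-0.15,-0.4,0],0],[30,[-0.3,-0.8,0],0],[30,[-0.3,-0.8,0],0],[30,[-0.3,-0.8,0],0],[30,[-0.3,-0.8,0],0],[30,[-0.3,-0.8,0],0],[30,[-0.3,-0.8,0],0],[30,[-0.25,-0.8,0],0],[30,[-0.25,-0.8,0],0],[30,[0,0,0],-0.023],[30,[0,0,0],0]]'
python3 -m jog '[[30,[0,0,0.6],0],[30,[0,0,0.7],0],[30,[0,0,0.7],0],[30,[0,0,0.6],0],[30,[0,0,0.4],0],[30,[0,0,0.2],0],[30,[0,0,0.1],0],[30,[0,0,0],0]]'
```

```text
clock: 38.25
eef_pos: [554.7, -178.6, 199.7]
eef_rot: [3.141, -0.002, -3.069]
wrist_force: [-0.6, -0.0, -1.8]
finger_gap: 45.8
finger_force: 25.0
clock: 39.05
eef_pos: [555.2, -177.6, 36.1]
eef_rot: [3.142, 0.0, -3.069]
wrist_force: [0.6, 0.1, -0.6]
finger_gap: 46.0
finger_force: 25.0
```

```bash
python3 -m jog '[[30,[0,0,0.06],0],[30,[0,0,0],0],[50,[0,0,0],0],[66,[0,0,0],0],[66,[0,0,0],0],[66,[0,0,0],0],[66,[0,0,-0.3],0],[66,[0,0,-0.8],0],[66,[0,0,-1],0],[66,[0,0,-1],0],[66,[0,0,-0.7],0],[66,[0.8,0.5,0],0],[66,[0.8,0.5,0],0],[66,[0.4,0.5,0],0],[66,[0,0,0],0]]'
python3 - <<'E'
from h import *
lenses("top");im,P=lenses("wrist");s=camera("top");cv2.imwrite("pics/f1.png",np.hstack([im[:,:440],s[110:310,340:520].repeat(2,0).repeat(2,1)])[:,:,::-1])
print(P[0])
E
```

```text
clock: 40.55
eef_pos: [448.1, -108.7, 224.7]
eef_rot: [-3.141, 0.002, -3.067]
wrist_force: [-0.2, -0.6, 1.1]
finger_gap: 65.7
finger_force: 0.0
top 0.74 [325. 248.] glass [405.4  24.4] n 77 orange frac 0.16
top 0.58 [466. 191.] glass [ 562.5 -403.7] n 66 orange frac 0.0
wrist 0.8 [123. 250.] glass [ 564.1 -404.8] n 183 orange frac 0.0
wrist 0.8 [430. 164.] glass [407.6  23.6] n 496 orange frac 0.53
wrist 0.71 [524.  99.] glass [298.4 162.1] n 290 orange frac 0.65
wrist 0.65 [270. 264.] glass [ 558.8 -170.3] n 115 orange frac 0.0
wrist 0.57 [194. 256.] glass [ 560.9 -279. ] n 230 orange frac 0.0
wrist 0.42 [266. 353.] glass [ 692.8 -170.6] n 0 orange frac 0.0
[ 450.10556195 -110.42424852  224.33418111]
```

View pics/f1.png

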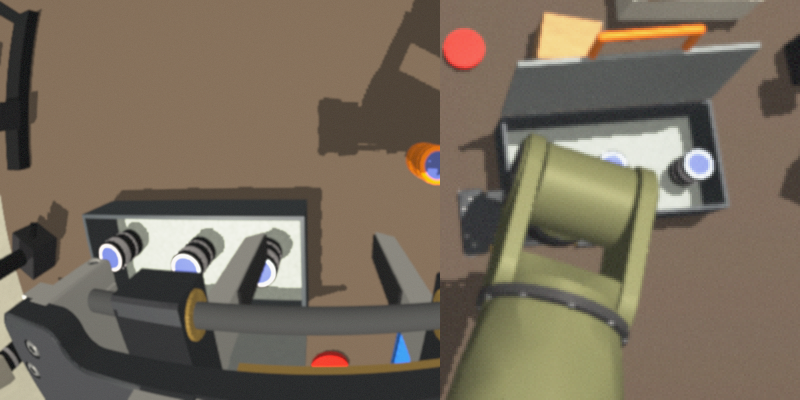

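All three lenses stand in the chamber. The first has been knocked about 26 mm towards the end wall and is now at y≈-402. I'll go closer and check whether it still stands upright by fitting the mask.

```bash
python3 -m jog '[[60,[0,-0.8,0],0],[60,[0,-0.9,0],0],[60,[0,-0.9,0],0],[60,[0,-0.9,0],0],[60,[0,-0.9,0],0],[60,[0,-0.9,0],0],[60,[0,0,0],0],[60,[0,0,0],0]]'
python3 - <<'E'
from h import *
from scipy.optimize import minimize
P=tool();im=camera("wrist");cv2.imwrite("pics/chk.png",im[:,:,::-1]);a=np.linspace(0,2*np.pi,48)
def mask(x,y,tx,ty):
    R=Ro.from_rotvec([-ty,tx,0]).as_matrix();pts=[]
    for z in(0,62):
        for t in a: pts.append(wproj(np.array([x,y,5])+R@np.array([23*np.cos(t),23*np.sin(t),z]),P))
    m=np.zeros((400,640),np.uint8);cv2.fillConvexPoly(m,cv2.convexHull(np.array(pts,np.float32)).astype(int),1);return m>0
for d in regions_of("wrist","lens1"):
    m=d["pixels"];u=d["rect"][:2];g=wunproj(u,36,P)
    if not(480<g[0]<640 and -440<g[1]<-120):continue
    f=lambda v:-(m&mask(*v)).sum()/(m|mask(*v)).sum()
    r=[minimize(f,[*g[:2],*t0],method="Nelder-Mead",options=dict(initial_simplex=[[g[0],g[1],0,0],[g[0]+8,g[1],0,0],[g[0],g[1]+8,0,0],[g[0],g[1],.25,0],[g[0],g[1],0,.25]]) if t0==(0,0) else {}) for t0 in((0,0),)][0]
    print(round(d["conf"],2),np.round(u),"xy",r.x[:2].round(1),"tilt",r.x[2:].round(2),"iou",-r.fun)
E
```

```text
clock: 41.6
eef_pos: [469.0, -375.6, 221.7]
eef_rot: [3.14, -0.001, -3.07]
wrist_force: [-0.3, 0.5, -0.4]
finger_gap: 60.1
finger_force: 0.0Traceback (most recent call last):
  File "<stdin>", line 13, in <module>
    res = _minimize_neldermead(fun, x0, args, callback, bounds=bounds,
                               **options)
    fxr = func(xr)
    fx = function(np.copy(x), *(wrapper_args + args))
  File "<stdin>", line 12, in <lambda>
  File "<stdin>", line 7, in mask
  File "h.py", line 13, in wproj
    c=calibration("wrist");t,R=P or tool();H=c["hand_eye"]
ValueError: time passes only in moves, steps and waits
```

View pics/chk.png

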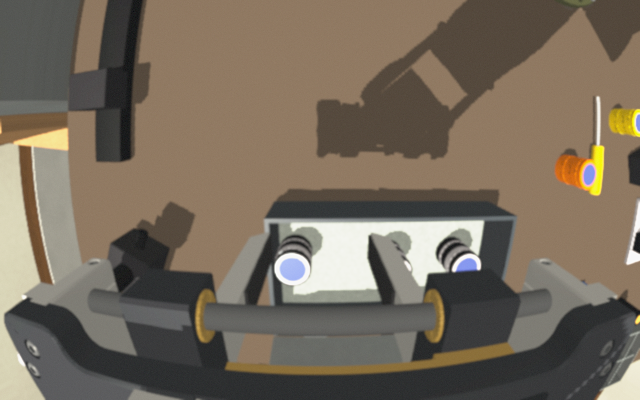

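The lens at (293,265) leans in the picture only by perspective: its base is at about (298,241) and its top slightly outward, which fits an upright lens. I'll check this with one projection and work out the move to the bar.

```bash
sed -i 's/^def unproj/import functools\ncalibration=functools.lru_cache(None)(calibration)\ndef unproj/' h.py; python3 - <<'E'
from h import *
P=tool();im=camera("wrist");
for z in(5,67):print(wproj([563,-401.5,z],P).round())
for d in regions_of("wrist","lens1"):
    if abs(d["rect"][0]-293)<15: 
        m=d["pixels"];r=np.argwhere(m);print(d["rect"],[ (y,int(r[r[:,0]==y][:,1].min()),int(r[r[:,0]==y][:,1].max())) for y in range(r[:,0].min(),r[:,0].max()+1,5)])
# predicted silhouette row extents
a=np.linspace(0,6.28,60);p=np.array([wproj([563+23*np.cos(t),-401.5+23*np.sin(t),z],P) for z in(5,67) for t in a],np.float32)
k=np.zeros((400,640),np.uint8);cv2.fillConvexPoly(k,cv2.convexHull(p).astype(int),1);r=np.argwhere(k);print([(y,int(r[r[:,0]==y][:,1].min()),int(r[r[:,0]==y][:,1].max())) for y in range(r[:,0].min(),r[:,0].max()+1,5)])
print(move([683,-269.5,345],.074+np.pi/2), read_state()["joints"])
E
```

```text
[295. 248.]
[291. 268.]
[292.9, 260.7, 32.5, 51.4] [(234, 290, 298), (239, 282, 306), (244, 280, 309), (249, 278, 310), (254, 275, 310), (259, 273, 310), (264, 272, 309), (269, 272, 308), (274, 275, 306), (279, 279, 303)]
[(232, 291, 299), (237, 282, 307), (242, 279, 310), (247, 278, 311), (252, 276, 311), (257, 274, 311), (262, 272, 310), (267, 272, 310), (272, 273, 309), (277, 276, 307), (282, 282, 302)]
shift [-4.41  1.77 -2.44] twist -0.500 [-7.33509910e-01  4.00625501e-01  1.34466707e+00  8.19505445e-05
  1.39606290e+00 -2.37852881e+00]
```

The silhouette matches an upright lens to within 1–2 px. Now I go back to the hood bar.

```bash
python3 -m jog '[[44,[0,0,-0.7],0],[44,[0,0,-0.7],0],[44,[0,0,-0.65],0],[44,[-0.63,0.25,0],0.0],[44,[-0.63,0.25,0],0],[44,[-0.63,0.25,0],0],[44,[-0.63,0.25,0],0],[44,[-0.63,0.25,0],0],[44,[-0.63,0.26,0],0],[44,[-0.63,0.26,0],0],[44,[0,0,0],0]]'
python3 -m jog '[[40,[0,0,0],0.0455],[40,[0,0,0],0.0455],[40,[0,0,0],0.0455],[40,[0,0,0],0.0455],[40,[0,0,0],0.0455],[40,[0,0,0],0.0455],[40,[0,0,0],0.0455],[40,[0,0,0],0.0455],[40,[0,0,0],0.0455],[40,[0,0,0],0.0455],[40,[0,0,0],0.045],[40,[0,0,0],0]]'
python3 - <<'E'
from h import *
P=tool();im=camera("wrist");cv2.imwrite("pics/bar.png",im[:,:,::-1]);hsv=cv2.cvtColor(im,cv2.COLOR_RGB2HSV)
m=(hsv[...,0]<16)&(hsv[...,1]>200)&(hsv[...,2]>100);n,l,st,_=cv2.connectedComponentsWithStats(m.astype(np.uint8))
for i in range(1,n):
    if st[i,4]>150:
        q=np.argwhere(l==i)
        print(st[i],[(y,int(q[q[:,0]==y][:,1].min()),int(q[q[:,0]==y][:,1].max())) for y in range(st[i,1],st[i,1]+st[i,3],15)])
print("pred bar",wproj([682,-269.5,283],P),[wproj(np.array([682,-269.5,283])+s*np.array([-.074,.997,0]),P).round() for s in(-60,60)],P[0],move([682,-269.5,266],1.645))
E
```

```text
clock: 42.9
eef_pos: [685.4, -266.7, 323.5]
eef_rot: [3.14, -0.002, -3.064]
wrist_force: [0.4, -0.8, -1.5]
finger_gap: 43.8
finger_force: 0.0
clock: 44.1
eef_pos: [682.4, -270.0, 326.1]
eef_rot: [3.141, 0.0, 1.642]
wrist_force: [0.3, -0.1, 0.0]
finger_gap: 40.1
finger_force: 0.0
[155   0  32  13 270] [(0, 166, 186)]
[360  36  38  37 436] [(36, 378, 378), (51, 360, 397), (66, 366, 367)]
[ 306  132   20  163 1571] [(132, 308, 319), (147, 311, 324), (162, 311, 324), (177, 311, 324), (192, 311, 324), (207, 311, 324), (222, 311, 324), (237, 311, 324), (252, 312, 324), (267, 309, 324), (282, 312, 324)]
pred bar [319.11459174 223.67570116] [array([319., 292.]), array([319., 143.])] [ 682.35527783 -270.01047207  326.13884145] shift [ 0.01 -0.01  1.2 ] twist 0.001
```

```bash
python3 -m jog '[[40,[0,-0.03,0.4],0],[40,[0,0,0.4],0],[40,[0,0,0.4],0],[40,[0,0,0],0],[0,[0,0,0],0],[0,[0,0,0],0],[0,[0,0,0],0],[0,[0,0,0],0],[0,[0,0,0],0],[0,[0,0,0],0]]' 30
python3 -m jog '[[0,[0,-0.102,-0.012],0],[0,[0,-0.102,-0.012],0],[0,[0,-0.103,-0.002],0],[0,[0,-0.103,-0.002],0],[0,[0,-0.204,0.008],0],[0,[0,-0.204,0.016],0],[0,[0,-0.202,0.037],0],[0,[0,-0.201,0.037],0],[0,[0,-0.197,0.057],0],[0,[0,-0.197,0.057],0],[0,[0,-0.191,0.076],0],[0,[0,-0.19,0.076],0]]'
```

```text
clock: 45.15
eef_pos: [681.1, -270.5, 266.2]
eef_rot: [3.141, 0.0, 1.644]
wrist_force: [-2.9, 0.3, 5.2]
finger_gap: 11.4
finger_force: 30.0
clock: 46.35
eef_pos: [582.0, -278.2, 255.2]
eef_rot: [3.134, 0.005, 1.644]
wrist_force: [-12.4, 5.1, 42.1]
finger_gap: 11.1
finger_force: 30.0
```

The descent ran a few millimetres too low on the arc, giving 42 N. I'll relax that first, then follow the arc from θ≈1.2.

```bash
python3 -m jog '[[0,[0,0,-0.06],0],[0,[0,0,-0.05],0],[0,[0,0,0],0]]'
python3 -m jog '[[0,[0,-0.19,0.076],0],[0,[0,-0.191,0.076],0],[0,[0,-0.182,0.095],0],[0,[0,-0.182,0.095],0]]'
```

```text
clock: 46.65
eef_pos: [581.4, -278.1, 255.3]
eef_rot: [3.141, 0.001, 1.644]
wrist_force: [-6.5, -0.2, 11.6]
finger_gap: 10.9
finger_force: 30.0
clock: 47.05
eef_pos: [544.6, -280.7, 237.8]
eef_rot: [3.14, 0.001, 1.644]
wrist_force: [2.0, -1.5, 2.4]
finger_gap: 10.9
finger_force: 30.0
```

```bash
python3 -m jog '[[0,[0,-0.172,0.112],0],[0,[0,-0.171,0.113],0],[0,[0,-0.16,0.129],0],[0,[0,-0.159,0.129],0],[0,[0,-0.146,0.144],0],[0,[0,-0.145,0.145],0],[0,[0,-0.131,0.158],0],[0,[0,-0.13,0.158],0],[0,[0,-0.114,0.17],0],[0,[0,-0.114,0.171],0]]'
python3 -m jog '[[0,[0,-0.097,0.181],0],[0,[0,-0.096,0.181],0],[0,[0,-0.078,0.189],0],[0,[0,-0.078,0.19],0],[0,[0,-0.059,0.196],0],[0,[0,-0.058,0.197],0],[0,[0,-0.039,0.201],0],[0,[0,0,0],0]]'
```

```text
clock: 48.05
eef_pos: [472.3, -285.9, 164.8]
eef_rot: [3.141, 0.0, 1.644]
wrist_force: [4.6, -2.8, -0.5]
finger_gap: 11.4
finger_force: 30.0
clock: 48.85
eef_pos: [446.4, -287.5, 96.9]
eef_rot: [-3.139, -0.001, 1.644]
wrist_force: [-4.8, -4.3, -0.6]
finger_gap: 11.1
finger_force: 30.0
```

```bash
python3 -m jog '[[0,[0,-0.02,0.1],0],[0,[0,-0.018,0.1],0],[0,[0,-0.014,0.1],0],[0,[0,-0.01,0.08],0],[0,[0,-0.006,0.06],0],[0,[0,-0.003,0.04],0],[0,[0,0,0],0]]'
python3 -m jog '[[0,[0,0,0.02],0],[0,[0,0,0.02],0],[0,[0,0,0.02],0],[0,[0,0,0],0]]'
```

```text
clock: 49.55
eef_pos: [443.0, -287.8, 73.7]
eef_rot: [-3.14, -0.001, 1.644]
wrist_force: [-4.6, -4.3, -1.4]
finger_gap: 11.0
finger_force: 30.0
clock: 49.95
eef_pos: [442.8, -287.8, 70.7]
eef_rot: [-3.139, -0.001, 1.644]
wrist_force: [-7.4, -3.8, 1.0]
finger_gap: 11.0
finger_force: 30.0
```

```bash
for i in 1; do python3 -m jog '[[0,[0,0,0.02],0],[0,[0,0,0.02],0],[0,[0,0,0],0]]'; python3 -m jog '[[0,[0,0,0.02],0],[0,[0,0,0.02],0],[0,[0,0,0],0]]'; done
```

```text
clock: 50.25
eef_pos: [442.7, -287.8, 68.7]
eef_rot: [-3.139, -0.001, 1.644]
wrist_force: [-6.9, -5.0, 0.2]
finger_gap: 11.2
finger_force: 30.0
clock: 50.55
eef_pos: [442.6, -287.8, 66.7]
eef_rot: [-3.139, -0.001, 1.644]
wrist_force: [-8.9, -4.4, -0.1]
finger_gap: 11.1
finger_force: 30.0
```

```bash
python3 -m jog '[[0,[0,0,0.02],0],[0,[0,0,0.02],0],[0,[0,0,0],0]]'; python3 -m jog '[[0,[0,0,0.02],0],[0,[0,0,0.01],0],[0,[0,0,0],0]]'
```

```text
clock: 50.85
eef_pos: [442.5, -287.8, 64.6]
eef_rot: [-3.139, -0.001, 1.644]
wrist_force: [-10.9, -4.4, 1.1]
finger_gap: 10.7
finger_force: 30.0
clock: 51.15
eef_pos: [442.4, -287.8, 63.2]
eef_rot: [-3.138, -0.001, 1.644]
wrist_force: [-9.9, -5.6, 0.5]
finger_gap: 11.1
finger_force: 30.0
```

```bash
python3 -m jog '[[0,[0,0,0.02],0],[0,[0,0,0.01],0],[0,[0,0,0],0]]'; python3 -m jog '[[0,[0,0,0.02],0],[0,[0,0,0.01],0],[0,[0,0,0],0]]';  python3 -m jog '[[0,[0,0,0.02],0],[0,[0,0,0.0],0],[0,[0,0,0],0]]'
```

```text
clock: 51.45
eef_pos: [442.4, -287.9, 62.6]
eef_rot: [-3.139, -0.001, 1.644]
wrist_force: [-13.8, -1.4, 12.7]
finger_gap: 11.1
finger_force: 30.0
clock: 51.75
eef_pos: [442.5, -288.0, 62.3]
eef_rot: [-3.139, -0.0, 1.644]
wrist_force: [-20.7, 2.1, 28.5]
finger_gap: 10.9
finger_force: 30.0
clock: 52.05
eef_pos: [442.6, -288.1, 62.1]
eef_rot: [-3.139, 0.0, 1.644]
wrist_force: [-25.1, 4.4, 38.2]
finger_gap: 11.3
finger_force: 30.0
```

The hood met its stop at z≈62.6 and is shut. I relieve the force, release and rise.

```bash
python3 -m jog '[[0,[0,0.01,-0.05],0],[24,[0,0,0],0],[36,[0,0,0],0],[36,[0,0,0],0],[36,[0,0,0],0],[36,[0,0,-0.2],0],[36,[0,0,-0.6],0],[36,[0,0,-1],0],[36,[0,0,-1],0],[36,[0,0,0],0]]'
python3 - <<'E'
from h import *
P=tool();im=camera("wrist");hsv=cv2.cvtColor(im,cv2.COLOR_RGB2HSV);
m=(hsv[...,0]<16)&(hsv[...,1]>200)&(hsv[...,2]>100);n,l,st,_=cv2.connectedComponentsWithStats(m.astype(np.uint8))
for i in range(1,n):
    if st[i,4]>150: print(st[i])
for z in (88.5,95,105):
    th=(z-88.5)/205;p=np.array([441.5,-287,z]);print(z,[wproj(p+s*np.array([-.074,.997,0]),P).round(1) for s in(-60,60)])
E
```

```text
clock: 53.05
eef_pos: [446.3, -289.1, 210.2]
eef_rot: [3.133, 0.007, 1.644]
wrist_force: [0.3, -0.4, -0.6]
finger_gap: 36.0
finger_force: 0.0
[527  40  32  40 974]
[309 127  56 127 923]
88.5 [array([314.3, 251.9]), array([313.7, 135.9])]
95 [array([314.2, 254.4]), array([313.7, 136.2])]
105 [array([314.2, 258.5]), array([313.5, 136.7])]
```

The bar's length in the image puts it at about z=88, so the hood is shut. On to the filter wheel.

```bash
python3 -m jog '[[36,[0.5,0.08,-0.3],0],[36,[0.89,0.144,-0.3],0],[36,[0.89,0.144,-0.3],0],[36,[0.89,0.144,-0.3],0],[36,[0.89,0.144,-0.3],0],[36,[0.89,0.144,-0.3],0],[36,[0.89,0.144,0],0],[36,[0.89,0.144,0],0],[36,[0.89,0.144,0],0],[36,[0.89,0.144,0],0],[36,[0.89,0.144,0],0],[36,[0.89,0.144,0],0],[36,[0.89,0.144,0],0],[36,[0.89,0.144,0],0],[36,[0.89,0.144,0],0],[36,[0.4,0.07,0],-0.02],[36,[0,0,0],0]]'
python3 - <<'E'
from h import *
P=tool();im=camera("wrist");cv2.imwrite("pics/wh.png",im[:,:,::-1]);print(P[0])
hsv=cv2.cvtColor(im,cv2.COLOR_RGB2HSV)
for q in("wheel","wheel_mount"):
    for d in regions_of("wrist",q)[:3]:
        print(q,d["conf"],np.round(d["rect"]))
        if q=="wheel" and d["conf"]>.4:
            m=d["pixels"].astype(np.uint8);p=np.argwhere(m)[:,::-1].astype(np.float32);print(cv2.minAreaRect(p))
foot=((hsv[...,1]<40)&(hsv[...,2]>150)).astype(np.uint8);n,l,st,_=cv2.connectedComponentsWithStats(foot)
for i in range(1,n):
    if st[i,4]>800: print("white",st[i],"world",wunproj(st[i][:2]+st[i][2:4]/2,12,P))
# where model puts things if wheel centre at (w,389.7)
u=np.array([np.cos(.135),np.sin(.135),0]);v=np.array([-u[1],u[0],0])
for off in(0,20,40): 
    c=np.array([494,389.7,0])+off*u;print(off,[wproj(c+s*v+np.array([0,0,z]),P).round() for s,z in((0,185),(70,115),(-70,115))])
E
```

```text
clock: 54.8
eef_pos: [502.8, 388.5, 290.6]
eef_rot: [-3.139, 0.001, 1.711]
wrist_force: [0.6, -0.2, -0.3]
finger_gap: 35.8
finger_force: 0.0
[502.80620992 388.48288204 290.61842053]
wheel 0.81 [334. 184.  27. 115.]
((334.9999694824219, 185.0), (119.99998474121094, 23.999996185302734), 90.0)
wheel_mount 0.81 [317. 180. 100. 128.]
wheel_mount 0.41 [444. 209.  45.  42.]
white [  496     0   112   275 11091] world [905.38218459 525.53122083  12.        ]
white [ 588   15   52  270 3503] world [1112.2969948   550.41434532   12.        ]
white [ 347  115   22  112 2222] world [558.02970408 402.12881563  12.        ]
white [ 266  116   58  111 5101] world [464.86045506 387.97057404  12.        ]
white [475 319  38  41 952] world [920.07637497  99.79254639  12.        ]
0 [array([311., 201.]), array([313., 126.]), array([313., 243.])]
20 [array([332., 201.]), array([331., 126.]), array([329., 243.])]
40 [array([353., 201.]), array([348., 127.]), array([345., 243.])]
```

```bash
python3 - <<'E'
from h import *
P=tool();im=cv2.imread("pics/wh.png")[:,:,::-1];g=cv2.cvtColor(im,cv2.COLOR_RGB2GRAY)
for y in (110,116,120,130,145,160,175,190,200,207,215,222,230): print(y,g[y,306:372:2].tolist())
d=regions_of("wrist","wheel")
E
```

```text
110 [64, 65, 68, 67, 65, 65, 66, 66, 65, 65, 67, 67, 68, 65, 66, 67, 86, 107, 110, 111, 108, 110, 111, 111, 109, 107, 112, 109, 110, 110, 110, 110, 110]
116 [174, 173, 174, 174, 168, 108, 57, 56, 55, 50, 56, 51, 51, 52, 58, 56, 57, 79, 85, 87, 90, 113, 239, 250, 250, 250, 250, 250, 250, 249, 248, 171, 107]
120 [188, 189, 188, 188, 181, 113, 71, 145, 155, 154, 157, 208, 252, 246, 162, 158, 156, 153, 115, 42, 54, 116, 250, 247, 247, 247, 247, 247, 247, 247, 248, 225, 110]
130 [189, 187, 187, 186, 182, 110, 80, 172, 187, 149, 52, 29, 29, 26, 23, 30, 32, 24, 22, 26, 51, 126, 249, 247, 247, 247, 247, 247, 247, 247, 248, 221, 110]
145 [186, 185, 185, 187, 181, 119, 80, 172, 184, 144, 60, 28, 26, 30, 25, 31, 30, 30, 26, 26, 58, 143, 250, 247, 247, 247, 247, 247, 247, 247, 249, 192, 107]
160 [186, 184, 184, 186, 185, 129, 78, 171, 181, 137, 65, 29, 30, 31, 30, 34, 30, 32, 30, 30, 61, 157, 250, 247, 247, 247, 247, 247, 247, 247, 249, 173, 108]
175 [202, 183, 183, 181, 182, 127, 73, 167, 177, 134, 56, 48, 51, 46, 48, 50, 48, 47, 48, 46, 61, 179, 249, 247, 247, 247, 247, 247, 247, 247, 251, 131
[... 251 characters left out ...]
96, 98, 92, 234, 248, 247, 247, 247, 247, 247, 247, 248, 229, 110, 110]
207 [248, 224, 176, 173, 175, 122, 140, 250, 248, 225, 84, 68, 69, 69, 70, 71, 72, 73, 77, 79, 81, 237, 248, 247, 247, 247, 247, 247, 247, 248, 217, 110, 109]
215 [247, 248, 214, 175, 174, 123, 67, 160, 175, 145, 67, 46, 46, 48, 47, 49, 49, 52, 53, 52, 89, 244, 248, 247, 247, 247, 247, 247, 247, 248, 198, 108, 110]
222 [247, 247, 247, 247, 249, 198, 72, 100, 112, 101, 54, 40, 42, 41, 43, 45, 44, 43, 44, 49, 95, 245, 248, 247, 247, 247, 247, 247, 247, 249, 183, 109, 111]
230 [109, 110, 112, 109, 110, 98, 78, 40, 22, 62, 54, 37, 37, 40, 38, 40, 38, 42, 40, 48, 84, 105, 112, 111, 111, 110, 109, 109, 110, 110, 108, 111, 111]
```

Numbers: the wheel's rim spans columns 325.5–347.5 (22 px, so 20 mm at z=185). That puts the wheel centre at about (518,393), with the axle direction along tool y. I move over the +y side of the rim.

```bash
python3 -m jog '[[36,[0.5,0.16,0.3],0],[36,[0.467,0.16,0.5],0],[36,[0,0,0.5],0],[36,[0,0,0],0]]' 18
python3 - <<'E'
from h import *
P=tool();im=camera("wrist");g=cv2.cvtColor(im,cv2.COLOR_RGB2GRAY);print(P[0])
u=np.array([np.cos(.135),np.sin(.135),0]);v=np.array([-u[1],u[0],0]);C=np.array([518.1,393,115])
for s,z in((0,185),(45,168),(-45,168)):
    q=[wproj(C+s*v+a*u+[0,0,z-115],P) for a in(-10,10)];r=int(q[0][1].round());print(np.round(q),r,g[r,300:342:2].tolist() if 0<=r<400 else 0)
print(move([*(C+46*v)[:2],134.8],.135+np.pi/2))
for a in range(50,-51,-5):
    p=np.radians([a,a-5]);print(a,np.round([60*(np.sin(p[1])-np.sin(p[0]))/50,-60*(np.cos(p[1])-np.cos(p[0]))/50],3),end=" ")
E
```

```text
clock: 55.4
eef_pos: [512.2, 435.0, 224.2]
eef_rot: [-3.136, 0.003, 1.706]
wrist_force: [-0.1, -0.4, -0.0]
finger_gap: 36.4
finger_force: 0.0
[512.1969755  434.99335996 224.21333888]
[[307. 276.]
 [333. 276.]] 276 [109, 102, 61, 32, 44, 57, 58, 59, 63, 64, 67, 67, 70, 72, 73, 75, 70, 44, 60, 83, 106]
[[308. 216.]
 [333. 216.]] 216 [151, 65, 27, 32, 33, 35, 40, 39, 40, 34, 39, 36, 34, 37, 37, 39, 81, 90, 65, 112, 250]
[[309. 311.]
 [331. 311.]] 311 [75, 76, 77, 75, 74, 75, 73, 74, 72, 74, 75, 74, 76, 75, 74, 74, 73, 73, 74, 76, 73]
shift [ 0.07 -0.    1.85] twist -0.000
50 [-0.071 -0.077] 45 [-0.077 -0.071] 40 [-0.083 -0.064] 35 [-0.088 -0.056] 30 [-0.093 -0.048] 25 [-0.097 -0.04 ] 20 [-0.1   -0.031] 15 [-0.102 -0.023] 10 [-0.104 -0.014] 5 [-0.105 -0.005] 0 [-0.105  0.005] -5 [-0.104  0.014] -10 [-0.102  0.023] -15 [-0.1    0.031] -20 [-0.097  0.04 ] -25 [-0.093  0.048] -30 [-0.088  0.056] -35 [-0.083  0.064] -40 [-0.077  0.071] -45 [-0.071  0.077] -50 [-0.064  0.083]
```

```bash
python3 -m jog '[[36,[0.07,-0.03,0.5],0],[36,[0,0,0.6],0],[36,[0,0,0.5],0],[36,[0,0,0.25],0],[36,[0,0,0],0],[10,[0,0,0],0],[10,[0,0,0],0],[10,[0,0,0],0],[10,[0,0,0],0],[10,[0,0,0],0]]' 18
```

```text
clock: 56.45
eef_pos: [511.5, 440.0, 137.0]
eef_rot: [3.139, -0.001, 1.707]
wrist_force: [1.1, 0.7, 7.2]
finger_gap: 20.2
finger_force: 18.0
```

```bash
python3 -m jog '[[10,[-0.071,0,-0.077],0],[10,[-0.077,0,-0.071],0],[10,[-0.083,0,-0.064],0],[10,[-0.088,0,-0.056],0],[10,[-0.093,0,-0.048],0],[10,[-0.097,0,-0.04],0],[10,[-0.1,0,-0.031],0],[10,[-0.102,0,-0.023],0],[10,[-0.104,0,-0.014],0],[10,[-0.105,0,-0.005],0]]'
```

```text
clock: 57.45
eef_pos: [517.9, 394.5, 157.0]
eef_rot: [3.139, -0.002, 1.707]
wrist_force: [9.0, 7.2, -5.8]
finger_gap: 19.8
finger_force: 18.0
```

```bash
python3 -m jog '[[10,[-0.105,0,0.005],0],[10,[-0.104,0,0.014],0],[10,[-0.102,0,0.023],0],[10,[-0.1,0,0.031],0],[10,[-0.097,0,0.04],0],[10,[-0.093,0,0.048],0],[10,[-0.088,0,0.056],0],[10,[-0.083,0,0.064],0],[10,[-0.077,0,0.071],0],[10,[-0.071,0,0.077],0],[10,[0,0,0],0]]'
python3 -m jog '[[36,[0,0,0],0],[36,[0,0,0],0],[36,[0,0,-0.5],0],[36,[0,0,-0.8],0],[36,[0.7,0,-0.6],0],[36,[0.7,0,0],0],[36,[0.41,0,0],0],[36,[0,0,0],0]]'
cat >> h.py <<'E'
def wmark():
    "white mark pixels on the wheel: angle from top towards +y, estimated by rim points"
    P=tool();im=camera("wrist");hsv=cv2.cvtColor(im,cv2.COLOR_RGB2HSV)
    u=np.array([np.cos(.135),np.sin(.135),0]);v=np.array([-u[1],u[0],0]);C=np.array([516.5,393,115.])
    out=[]
    for a in range(-80,81,2):
        e=np.sin(np.radians(a))*v+np.cos(np.radians(a))*np.array([0,0,1.])
        w=[]
        for k in(-5,0,5):
            q=wproj(C+70*e+k*u,P).round().astype(int)
            w.append(int(hsv[q[1],q[0],2]) if 0<=q[1]<400 and 0<=q[0]<640 else -1)
        out.append((a,int(np.median(w))))
    return out,im,P
E
python3 - <<'E'
from h import *
o,im,P=wmark();print(P[0],o)
for d in regions_of("wrist","wheel_mark")[:3]: print(d["conf"],d["rect"])
E
```

```text
clock: 58.55
eef_pos: [524.6, 348.4, 136.5]
eef_rot: [3.138, -0.001, 1.706]
wrist_force: [6.7, -0.5, 1.7]
finger_gap: 19.7
finger_force: 18.0
clock: 59.35
eef_pos: [509.9, 440.3, 229.8]
eef_rot: [-3.141, 0.0, 1.71]
wrist_force: [0.3, 0.2, -0.5]
finger_gap: 35.8
finger_force: 0.0
[509.92474323 440.34309837 229.78255018] [(-80, 70), (-78, 70), (-76, 75), (-74, 77), (-72, 79), (-70, 79), (-68, 79), (-66, 80), (-64, 81), (-62, 81), (-60, 81), (-58, 81), (-56, 83), (-54, 83), (-52, 83), (-50, 82), (-48, 82), (-46, 82), (-44, 80), (-42, 80), (-40, 79), (-38, 77), (-36, 76), (-34, 76), (-32, 73), (-30, 65), (-28, 59), (-26, 54), (-24, 42), (-22, 39), (-20, 43), (-18, 40), (-16, 43), (-14, 43), (-12, 43), (-10, 43), (-8, 45), (-6, 47), (-4, 53), (-2, 55), (0, 63), (2, 66), (4, 71), (6, 81), (8, 85), (10, 85), (12, 83), (14, 79), (16, 75), (18, 67), (20, 61), (22, 56), (24, 53), (26, 49), (28, 48), (30, 43), (32, 42), (34, 39), (36, 37), (38, 37), (40, 38), (42, 37), (44, 39), (46, 35), (48, 34), (50, 36), (52, 34), (54, 35), (56, 33), (58, 29), (60, 25), (62, 30), (64, 25), (66, 29), (68, 30), (70, 28), (72, 26), (74, 29), (76, 30), (78, 27), (80, 27)]
0.94 [321.9, 242.7, 31.0, 134.7]
```

```bash
sed -i 's/range(-80,81,2)/range(-80,121,2)/' h.py; python3 - <<'E'
from h import *
o,im,P=wmark();print(o[78:])
y=wproj([516.5-.1346*70,393+69,115],P);print(y);x,y=y.round().astype(int)
print(im[y-20:y+16:2,x-16:x+18:4].max(2).tolist())
E
```

```text
[(76, 28), (78, 26), (80, 31), (82, 29), (84, 28), (86, 25), (88, 25), (90, 31), (92, 31), (94, 31), (96, 31), (98, 72), (100, 72), (102, 31), (104, 31), (106, 31), (108, 31), (110, 28), (112, 25), (114, 25), (116, 25), (118, 29), (120, 27)]
[319.20826759 176.75688569]
[[49, 25, 22, 26, 26, 28, 21, 29, 24], [33, 30, 31, 32, 36, 37, 40, 35, 31], [31, 49, 63, 61, 108, 94, 94, 75, 46], [36, 116, 155, 157, 249, 202, 168, 166, 60], [29, 140, 189, 188, 248, 248, 191, 190, 53], [30, 139, 190, 190, 247, 248, 191, 189, 54], [35, 138, 190, 189, 245, 248, 190, 191, 55], [32, 139, 192, 191, 220, 244, 192, 192, 68], [35, 139, 177, 174, 185, 196, 197, 202, 63], [32, 140, 95, 73, 74, 70, 82, 175, 57], [32, 137, 60, 22, 25, 23, 26, 138, 56], [32, 134, 55, 29, 29, 28, 26, 129, 54], [33, 135, 50, 30, 26, 27, 30, 123, 55], [37, 131, 44, 28, 27, 30, 28, 118, 52], [35, 129, 43, 30, 28, 32, 29, 120, 58], [34, 131, 35, 25, 29, 27, 31, 110, 59], [37, 127, 31, 25, 33, 28, 25, 94, 53], [34, 129, 35, 28, 29, 26, 30, 90, 47]]
```

The mark isn't visible yet, so it must still be below the horizontal on the +y side. I do another stroke of about 70° and look again.

```bash
python3 -m jog '[[36,[0,0.02,0.5],0],[36,[0,0,0.6],0],[36,[0,0,0.5],0],[36,[0,0,0.25],0],[36,[0,0,0],0],[10,[0,0,0],0],[10,[0,0,0],0],[10,[0,0,0],0],[10,[0,0,0],0],[10,[0,0,0],0]]' 25
python3 -m jog '[[10,[-0.071,0,-0.077],0],[10,[-0.077,0,-0.071],0],[10,[-0.083,0,-0.064],0],[10,[-0.088,0,-0.056],0],[10,[-0.093,0,-0.048],0],[10,[-0.097,0,-0.04],0],[10,[-0.1,0,-0.031],0],[10,[-0.102,0,-0.023],0],[10,[-0.104,0,-0.014],0],[10,[-0.105,0,-0.005],0],[10,[-0.105,0,0.005],0],[10,[-0.104,0,0.014],0],[10,[-0.102,0,0.023],0],[10,[-0.1,0,0.031],0],[10,[0,0,0],0]]'
python3 -m jog '[[36,[0,0,0],0],[36,[0,0,0],0],[36,[0,0,-0.5],0],[36,[0,0,-0.8],0],[36,[0.5,0,-0.6],0],[36,[0.7,0,0],0],[36,[0.12,0,0],0],[36,[0,0,0],0]]'
python3 - <<'E'
from h import *
o,im,P=wmark();print(P[0],[x for x in o if x[1]>100 or x[0]%20==0])
E
```

```text
clock: 60.5
eef_pos: [511.7, 438.6, 139.3]
eef_rot: [3.141, -0.001, 1.707]
wrist_force: [-5.7, -1.1, 3.8]
finger_gap: 20.3
finger_force: 25.0
clock: 62.0
eef_pos: [521.2, 372.5, 157.1]
eef_rot: [3.14, -0.002, 1.707]
wrist_force: [-4.8, 3.1, -4.8]
finger_gap: 20.0
finger_force: 25.0
clock: 62.8
eef_pos: [512.1, 438.2, 250.6]
eef_rot: [3.141, 0.0, 1.708]
wrist_force: [-0.5, 0.1, -0.8]
finger_gap: 35.7
finger_force: 0.0
[512.10154601 438.15263306 250.57706898] [(-80, 37), (-70, 106), (-68, 106), (-66, 120), (-64, 120), (-62, 120), (-60, 120), (-58, 120), (-56, 120), (-54, 123), (-52, 123), (-50, 123), (-48, 106), (-46, 106), (-40, 41), (-20, 40), (0, 65), (20, 59), (40, 37), (52, 119), (54, 236), (56, 231), (58, 227), (60, 215), (62, 188), (64, 155), (80, 29), (100, 72), (120, 25)]
```

The mark shows at about +58° from the top, so I do another stroke of nearly 58°.

```bash
python3 -m jog '[[36,[0,0,0.5],0],[36,[0,0,0.6],0],[36,[0,0,0.6],0],[36,[0,0,0.4],0],[36,[0,0,0.2],0],[36,[0,0,0],0],[10,[0,0,0],0],[10,[0,0,0],0],[10,[0,0,0],0],[10,[0,0,0],0],[10,[0,0,0],0]]' 25
python3 -m jog '[[10,[-0.071,0,-0.077],0],[10,[-0.077,0,-0.071],0],[10,[-0.083,0,-0.064],0],[10,[-0.088,0,-0.056],0],[10,[-0.093,0,-0.048],0],[10,[-0.097,0,-0.04],0],[10,[-0.1,0,-0.031],0],[10,[-0.102,0,-0.023],0],[10,[-0.104,0,-0.014],0],[10,[-0.105,0,-0.005],0],[10,[-0.105,0,0.005],0],[10,[-0.104,0,0.014],0],[10,[0,0,0],0]]'
python3 -m jog '[[36,[0,0,0],0],[36,[0,0,0],0],[36,[0,0,-0.5],0],[36,[0,0,-0.8],0],[36,[0,0,-0.6],0],[36,[0,0,0],0],[36,[0,0,0],0]]'
python3 - <<'E'
from h import *
o,im,P=wmark();print(P[0],[x for x in o if x[1]>110])
E
```

```text
clock: 63.95
eef_pos: [511.8, 438.0, 136.9]
eef_rot: [3.142, -0.0, 1.707]
wrist_force: [-5.5, -1.7, 3.2]
finger_gap: 20.0
finger_force: 25.0
clock: 65.25
eef_pos: [519.8, 381.8, 157.0]
eef_rot: [3.141, -0.001, 1.707]
wrist_force: [-3.3, 4.3, -10.0]
finger_gap: 19.6
finger_force: 25.0
clock: 65.95
eef_pos: [520.2, 381.7, 252.1]
eef_rot: [3.139, -0.001, 1.706]
wrist_force: [-1.2, -0.6, 0.0]
finger_gap: 36.0
finger_force: 0.0
[520.19360454 381.66924318 252.12525447] [(-78, 118), (-76, 118), (-74, 127), (-72, 127), (-70, 127), (-68, 127), (-66, 127), (-64, 127), (-62, 127), (-60, 127), (-58, 118), (-56, 118), (8, 207), (10, 214), (12, 213), (14, 215), (16, 203)]
```

```bash
cat >> h.py <<'E'
def fine():
    P=tool();im=camera("wrist");V=cv2.cvtColor(im,cv2.COLOR_RGB2HSV)
    u=np.array([np.cos(.135),np.sin(.135),0]);v=np.array([-u[1],u[0],0]);C=np.array([516.5,393,115.])
    A=np.arange(-30,30.1,.25);pr=[]
    for a in A:
        e=np.sin(np.radians(a))*v+np.cos(np.radians(a))*np.array([0,0,1.])
        pr.append(np.mean([cv2.getRectSubPix(im.min(2).astype(np.float32),(1,1),tuple(map(float,wproj(C+70*e+k*u,P))))[0,0] for k in(-5,0,5)]))
    pr=np.array(pr);b=np.median(pr);h=(pr.max()+b)/2;w=A[pr>h];print("mark",w.min(),w.max(),"mid",(w.min()+w.max())/2)
    # wheel rim ends from the network's mask
    for d in regions_of("wrist","wheel")[:1]:
        r=np.argwhere(d["pixels"]);print("mask rows",r[:,0].min(),r[:,0].max(),"pred",wproj(C+70*v,P)[1],wproj(C-70*v,P)[1],"top",wproj(C+np.array([0,0,70]),P)[1],P[0])
    return im,P
E
python3 - <<'E'
from h import *
fine()
E
python3 -m jog '[[36,[0.36,0,0.6],0],[36,[0,0,0.6],0],[36,[0,0,0.5],0],[36,[0,0,0.2],0],[36,[0,0,0],0],[10,[0,0,0],0],[10,[0,0,0],0],[10,[0,0,0],0],[10,[0,0,0],0],[10,[0,0,0],0]]' 25
python3 -m jog '[[10,[-0.085,0,-0.005],0],[10,[-0.085,0,0],0],[10,[-0.085,0,0.005],0],[10,[0,0,0],0]]'
python3 -m jog '[[36,[0,0,0],0],[36,[0,0,0],0],[36,[0,0,-0.5],0],[36,[0,0,-0.8],0],[36,[0,0,-0.6],0],[36,[0,0,0],0],[36,[0,0,0],0]]'
python3 - <<'E'
from h import *
fine()
E
```

```text
mark 6.5 16.75 mid 11.625
mask rows 116 251 pred 117.19873920101396 248.15739344000283 top 201.84128589865364 [519.87036083 381.53826331 250.82637196]
clock: 67.1
eef_pos: [517.3, 399.9, 157.6]
eef_rot: [3.141, -0.001, 1.707]
wrist_force: [-4.8, -2.1, 6.1]
finger_gap: 20.0
finger_force: 25.0
clock: 67.5
eef_pos: [519.0, 387.6, 157.2]
eef_rot: [3.141, -0.002, 1.707]
wrist_force: [-3.1, 3.5, 2.5]
finger_gap: 19.9
finger_force: 25.0
clock: 68.2
eef_pos: [519.2, 386.9, 251.1]
eef_rot: [3.141, -0.0, 1.707]
wrist_force: [0.3, 0.7, -0.5]
finger_gap: 35.7
finger_force: 0.0
mark -2.75 7.25 mid 2.25
mask rows 121 255 pred 122.60058583110576 252.63820770115598 top 208.22680841065568 [519.22238321 386.9446399  251.09168291]
```

```bash
python3 -m jog '[[36,[-0.67,0,0],0],[36,[-0.68,0,0],0],[36,[0,0,0],0],[36,[0,0,0],0]]'
python3 - <<'E'
from h import *
im,P=fine();g=im.max(2)
u=np.array([np.cos(.135),np.sin(.135),0]);v=np.array([-u[1],u[0],0]);C=np.array([516.5,393,115.])
for n,p in(("+y",C+70*v),("-y",C-70*v)):
    q=wproj(p,P).round().astype(int);print(n,q,g[q[1]-12:q[1]+13,q[0]-1:q[0]+2].mean(1).round().astype(int).tolist())
q=wproj(C+[0,0,70],P);print(q);q=q.round().astype(int);print(g[q[1]-20:q[1]+21,q[0]-3:q[0]+4].mean(1).round().astype(int).tolist())
E
```

```text
clock: 68.7
eef_pos: [528.2, 319.7, 250.3]
eef_rot: [-3.14, 0.0, 1.706]
wrist_force: [-0.5, 0.1, -0.2]
finger_gap: 36.5
finger_force: 0.0
mark -1.75 8.5 mid 3.375
mask rows 54 191 pred 56.79060013715295 192.60162446466194 top 124.41260274977068 [528.22669242 319.69011396 250.2990516 ]
+y [318  57] [125, 126, 126, 124, 120, 104, 79, 59, 51, 35, 32, 31, 29, 31, 34, 36, 33, 33, 34, 32, 37, 36, 35, 35, 36]
-y [318 193] [26, 28, 24, 26, 25, 24, 30, 33, 29, 34, 48, 68, 84, 94, 106, 120, 125, 126, 126, 126, 126, 126, 126, 127, 126]
[317.48130568 124.41260275]
[51, 52, 55, 56, 57, 57, 72, 145, 237, 250, 248, 247, 247, 248, 245, 221, 210, 208, 209, 208, 209, 209, 202, 175, 127, 72, 37, 32, 33, 32, 33, 33, 31, 32, 32, 30, 30, 30, 30, 28, 30]
```

From a view with the camera above the wheel, the mark still sits about 1.5° towards +y of the wheel's middle. I give it one small nudge.

```bash
python3 -m jog '[[36,[0.75,0,0],0],[36,[0.75,0,0.6],0],[36,[0,0,0.6],0],[36,[0,0,0.5],0],[36,[0,0,0.2],0],[36,[0,0,0],0],[10,[0,0,0],0],[10,[0,0,0],0],[10,[0,0,0],0],[10,[0,0,0],0],[10,[0,0,0],0],[10,[-0.025,0,0],0],[10,[-0.02,0,0],0],[10,[0,0,0],0]]' 25
python3 -m jog '[[36,[0,0,0],0],[36,[0,0,0],0],[36,[0,0,-0.5],0],[36,[0,0,-0.8],0],[36,[-0.75,0,-0.6],0],[36,[-0.7,0,0],0],[36,[0,0,0],0],[36,[0,0,0],0]]'
python3 - <<'E'
from h import *
im,P=fine();g=im.max(2)
u=np.array([np.cos(.135),np.sin(.135),0]);v=np.array([-u[1],u[0],0]);C=np.array([516.5,393,115.])
for n,p in(("+y",C+70*v),("-y",C-70*v)):
    q=wproj(p,P).round().astype(int);print(n,q,g[q[1]-12:q[1]+13,q[0]-1:q[0]+2].mean(1).round().astype(int).tolist())
q=wproj(C+[0,0,70],P);print(q);q=q.round().astype(int);print(g[q[1]-20:q[1]+21,q[0]-3:q[0]+4].mean(1).round().astype(int).tolist())
E
```

```text
clock: 70.2
eef_pos: [518.2, 393.3, 157.6]
eef_rot: [3.14, -0.003, 1.707]
wrist_force: [-4.9, 4.6, 2.9]
finger_gap: 19.9
finger_force: 25.0
clock: 71.0
eef_pos: [528.5, 319.9, 251.4]
eef_rot: [3.141, -0.0, 1.705]
wrist_force: [0.1, 0.6, -0.4]
finger_gap: 35.9
finger_force: 0.0
mark -2.75 7.25 mid 2.25
mask rows 54 192 pred 57.254094837224784 192.59348732881176 top 124.66642791961607 [528.47715473 319.88805206 251.39309152]
+y [318  57] [125, 125, 126, 125, 126, 114, 91, 67, 54, 42, 33, 33, 32, 32, 34, 36, 34, 33, 35, 34, 34, 35, 36, 35, 37]
-y [318 193] [25, 26, 27, 26, 27, 23, 27, 32, 32, 33, 48, 71, 86, 93, 106, 120, 127, 127, 126, 126, 125, 126, 125, 126, 126]
[316.97786436 124.66642792]
[52, 53, 55, 57, 58, 60, 59, 74, 143, 238, 250, 248, 248, 246, 225, 210, 207, 207, 207, 208, 208, 207, 208, 198, 168, 118, 67, 35, 31, 33, 32, 31, 31, 31, 32, 31, 29, 30, 29, 29, 29]
```

The mark is now within about 0.5° of the top. As a final check, I compare the bystanders and hood with the first top picture.

```bash
python3 - <<'E'
from h import *
im=camera("top");a=cv2.imread("pics/top0.png")[:,:,::-1]
d=cv2.absdiff(im,a).max(2)
for n,(x0,y0,x1,y1) in dict(hood=(365,150,492,245),cap=(335,120,366,150),carton=(385,112,425,152),tray=(270,128,325,182),driver=(288,232,306,298),orange=(312,235,338,262),yellow=(262,274,290,300)).items():
    print(n,"changed px",int((d[y0:y1,x0:x1]>50).sum()))
def bar(i):
    h=cv2.cvtColor(np.ascontiguousarray(i),cv2.COLOR_RGB2HSV);m=(h[...,0]<16)&(h[...,1]>200)&(h[...,2]>150);q=np.argwhere(m[205:245,400:470]);return q.mean(0),len(q)
print(bar(a),bar(im))
for q in("target","camera","magbase"):
    for e in regions_of("top",q)[:1]:print(q,e["conf"],e["rect"],unproj("top",e["rect"][:2],25)[:2])
print(read_state()["clock"],read_state()["wrist_force"])
E
```

```text
hood changed px 0
cap changed px 0
carton changed px 0
tray changed px 486
driver changed px 0
orange changed px 0
yellow changed px 2
(array([18.11764706, 33.29411765]), 17) (array([18.15, 34.8 ]), 20)
target 0.72 [296.7, 158.2, 23.6, 18.7] [679.6328081  103.34238251]
camera 0.84 [248.6, 152.6, 24.1, 26.8] [698.84441114 252.36379303]
magbase 0.55 [244.1, 258.8, 12.1, 19.4] [374.83363826 256.77746081]
71.3 [ 0.42207657 -0.05653747  0.69301713]
```

The hood looks the same as at the start (shut), the bystanders are unmoved, and the target is in the tray. I hand in.

```bash
python3 -c "
from cell import *
print(sign_off())"
```

```text
the job is handed in; nothing more can be done
None
```

The job is handed in, though no verdict came back: the target is in the blue tray, all three lenses are in the chamber (upright when last checked, just before the hood closed), the hood was lifted to its stop and is shut again, and the wheel mark is at the top to within about 1°.

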